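# Return a herb drawer over the sill of its bay and shut the keeper

### The arm

A 6-joint arm with a two-finger parallel gripper is mounted at the origin on the work surface. World frame = base frame: x ahead of the robot, y to its left, z up, the work surface at z = 0. Lengths are in mm, angles in rad, forces in N, time in s.
With the tool pointing down it reaches from about 400 to 825 mm from the base axis. Payload 7 kg.
Tool frame: the origin (TCP) lies at the very end of the fingers, on their centre line; the grasp point (between the pads) lies behind it (grasp_offset is the z of the grasp point in the tool frame, in mm); z points along the fingers, y is the direction in which the jaws open and shut (so a half turn about z gives the same grasp; the last joint's range is limited). The gripper opens to 88 mm and grips with 3 to 60 N. Pads are 19 mm wide; open, the fingers measure 130 mm over their backs; the gripper's body (78 mm by 193 mm) begins 47 mm behind the grasp point.
Start: joints at [1.543, 0.359, 0.012, 0, -1.224, -0.288], TCP at [209.648, 641.594, 226.561] pointing down, gripper open.
Joint ranges: [-3.07, 3.07], [-1.43, 2.12], [-1.02, 1.25], [-3.03, 1.67], [-3.05, -0], [-3.03, 3.03]. Speed limits (rad/s): [2.39, 2.39, 3.01, 3.14, 3.14, 3.14].

### API

Orientations are given as a rotation vector (axis times angle).
In Python, from cell import * gives the robot as it stands. The module is installed in compiled form; this text tells all that it offers.
- The arm moves only by the tool servo_tool, never from a script. Its argument "moves" is one flat list of numbers, 7 for each row, row after row: the turn, a rotation vector about the tool's x, y, z in degrees, then the shift along the tool's x, y, z in mm, then the opening, from -1 (shut) to 1 (fully open). A call has 1 to 10 rows; each row shifts and turns the commanded pose from where the row before left it, along the tool's axes as they then stand; what a row does not reach is not made up. A row lasts 1/8 s, in which the tool goes at most 62.5 mm and 10.7 degrees, less where a joint would pass 70% of its speed; a pose out of reach is approached as far as the arm can. A call with a gripper value outside its range is refused whole. The fingers move at their own pace and stop on an object; "squeeze" is the grip in N (left out, the last holds). Time passes only in rows, so rows that do not move let the fingers close. It gives the time, the measured TCP pose, the force and the opening at its end, in the units of the state.
- get_obs(): the state, without advancing time (a new reading comes with each control period).
- capture(name): name is "side" or "top" or "wrist"; returns the picture (420x560x3 uint8, red, green, blue); there is no depth.
- camera_model(name): a dict with "camera_matrix" (3x3 intrinsics, pixels), "distortion" ([k1, k2, p1, p2, k3] as OpenCV has them; the pictures are not rectified), "view" (4x4, takes a point from world to camera coordinates); the wrist camera has in their place "tool_from_camera" (4x4, takes a point from camera to tool coordinates, whose origin is the TCP and whose axes are the flange's). Camera axes: x right, y up, looking along -z (the intrinsics and any distortion apply to the point x, -y, -z); pixel columns grow to the right and rows downward; lengths in mm; the calibration is good to about 2 mm. A picture is of the moment at which its call begins: read the wrist's pose just before it. camera_model takes no time and is no camera call.
- finish_job(): hands the job in, once; it reports no verdict.
The state is a dict: "clock": time; "joint_positions": joint angles; "joint_vel": joint speeds; "effort": joint torques, N m; "tcp_pos": TCP position; "eef_rot": TCP orientation; "wrist_force": force on the tool from outside, world axes, zero at the start; "torque": the same for the moment, N m; "width": finger opening in mm.
Only numpy, scipy, OpenCV 4.12 (cv2) and the standard library are available. Lean on these libraries where they do the work, as an engineer would, in place of code of your own. Each camera call takes 0.05 s, during which the arm holds its last target.

### The job

Put the herb drawer back into its open-topped bay on the counter without carrying it: tip its far end up (pressing down on the lower step of its pull does this), bring that end over the raised sill while the end with the pull stays on the counter, then push the drawer in until it lies flat behind the sill and fully against the back of the bay. Then swing the steel keeper bar over and fully down behind the drawer, so that it lies level across the mouth. Leave the mortar, the jar and the tin where they are.

Things in the scene. Friction and masses are not known exactly. Their poses are not given: they have to be found in the camera images.
- drawer: Loose open-topped wooden herb drawer with one cross divider, 140 long (x) x 120 wide (y) x 80 high, walls 8, about 0.45 kg. Origin: centre of its underside; z up; +x is the leading end, facing the bay. Its -x end (face at x = -70) has a stair-shaped steel pull, 100 wide: see step. Home, its origin is at bay x = 102, z = 10.
- lead (a point): Middle of the drawer's leading bottom edge (drawer x = +70, y = 0, z = 0).
- trail (a point): Middle of the drawer's other bottom edge, below the pull (drawer x = -70, y = 0, z = 0); the drawer tips about this edge when the pull's lower tread is pressed down (about 6 to 18 N): the leading end then rises about 2.5 mm for each mm of press.
- step (a point): On the pull: middle of the corner where the lower tread meets the riser (drawer x = -112, y = 0, z = 24). Upper tread: x -70 to -112, top at z = 50. Riser: outer face at x = -112, z 18 to 50. Lower tread: x -112 to -144, top at z = 24, 6 thick, open underneath. Fingers standing on the lower tread can press it down and push on the riser together.
- bay: Fixed wooden bay, open on top and at its mouth. Origin: on the counter, middle of the sill's outer face; +x points into the bay, z up. Sill: x 0 to 20, 16 high; the deck behind it is 10 high. Backstop face at x = 172, 60 high. Side cheeks 40 high, inner faces at y = +-68; flared guides 30 high open to about y = +-86 at x = -41. Steel hinge ears 82 high at y = -94.
- keeper (a joint): Angle of the keeper, a square steel bar 12 x 12, 95 long, on a stiff hinge (1.5 to 2.5 N at its end moves it; it stays where left). Axis along the bay's x at bay x = 18, y = -94, z = 72. 0 = shut: level, pointing to bay +y, top at z = 78, just behind the drawer, above its pull. 1.57 = upright; starts at 2.05 to 2.35, leaning out to bay -y. Stops at 0 and 2.5.
- keeper_hinge (a point): The keeper's hinge axis, in the middle of the bar's width.
- keeper_end (a point): Middle of the keeper's free end, 95 from the hinge.
- mortar: Bystander: brass mortar with its pestle, 88 across, 174 high. Origin: centre of the underside.
- jar: Bystander: white ceramic jar, 84 across, 115 high. Origin: centre of the underside.
- tin: Bystander: metal tin, 72 across, 85 high. Origin: centre of the underside.

How it is judged:
By the outcome, as a careful person would: the job done as asked, in the order asked, and still so for the second after the job is handed in, with the robot touching nothing.
It also fails if it takes over 64 s, if anything falls off the work surface, if the arm or the gripper's body presses on something with over 40 N, if the wrist force passes 120 N, or if a joint passes its speed limit or range.

## Working session

There is one attempt and no reset: what is moved stays moved. The work goes in short steps, Python scripts to look and compute and a tool call to move; the robot and the scene stay as the last step left them, time stands still between calls to the robot, and variables do not carry over. Pictures are saved under pics/ and viewed, and the job is handed in when it is done.

Besides the shell and the picture viewer there is one more tool, called by a JSON object that holds its "op" and its "data". servo_tool: Moves the arm, as the interface text tells. Its arguments: {"type":"object","properties":{"moves":{"type":"array"},"squeeze":{"type":"number"}},"required":["moves"]}

```bash
mkdir -p pics; python3 - <<'E'
from cell import *
import cv2,json,numpy as np
o=get_obs();print(o)
for n in ["side","top","wrist"]:
    cv2.imwrite(f"pics/{n}0.png",cv2.cvtColor(capture(n),cv2.COLOR_RGB2BGR))
    m=camera_model(n);print(n,{k:np.round(v,4).tolist() for k,v in m.items() if not isinstance(v,str)})
E
```

```text
{'clock': 0.0, 'joint_positions': array([ 1.54313408e+00,  3.59367607e-01,  1.10612601e-02, -3.35861961e-04,
       -1.22408814e+00, -2.88079158e-01]), 'joint_vel': array([ 0.00057312,  0.00028173, -0.000667  ,  0.00040004,  0.00012363,
       -0.00071206]), 'effort': array([-3.40914403e-04, -5.82726824e+01,  2.93048269e+01,  6.99672773e+00,
        6.92003465e-03, -1.63108357e-04]), 'tcp_pos': array([209.49434727, 641.15867314, 225.63876841]), 'eef_rot': array([ 3.10089103e+00, -4.93829592e-01, -1.65798815e-04]), 'wrist_force': array([-0.04771479, -0.73127695,  0.16286861]), 'torque': array([-0.00196459, -0.01032506,  0.0287486 ]), 'width': 87.88793507879636}
side {'camera_matrix': [[495.5698, 0.0, 278.3416], [0.0, 495.5698, 208.9348], [0.0, 0.0, 1.0]], 'distortion': [-0.1165, 0.0, 0.0, 0.0, 0.0], 'view': [[0.6872, -0.7264, -0.0105, -353.1784], [0.5734, 0.5334, 0.6219, -349.5285], [-0.4462, -0.4334, 0.783, -1143.8525], [0.0, 0.0, 0.0, 1.0]]}
top {'camera_matrix': [[472.9872, 0.0, 280.141], [0.0, 472.9872, 197.4572], [0.0, 0.0, 1.0]], 'distortion': [0.03, 0.0, 0.0, 0.0, 0.0], 'view': [[-0.0137, -0.9999, 0.0023, 15.5915], [0.9953, -0.0134, 0.0962, -547.6524], [-0.0962, 0.0036, 0.9954, -1169.2643], [0.0, 0.0, 0.0, 1.0]]}
wrist {'camera_matrix': [[362.313, 0.0, 280.4859], [0.0, 362.313, 209.7128], [0.0, 0.0, 1.0]], 'distortion': [-0.0737, 0.0, 0.0, 0.0, 0.0], 'tool_from_camera': [[0.0007, 0.9528, 0.3035, 81.5941], [1.0, -0.0009, 0.0005, -0.1845], [0.0008, 0.3035, -0.9528, -158.2152], [0.0, 0.0, 0.0, 1.0]]}
```

View pics/side0.png

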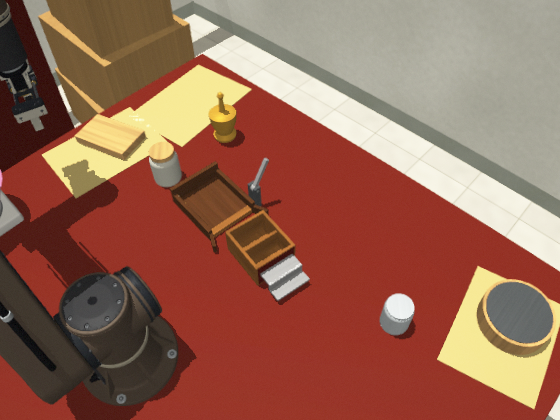

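View pics/top0.png

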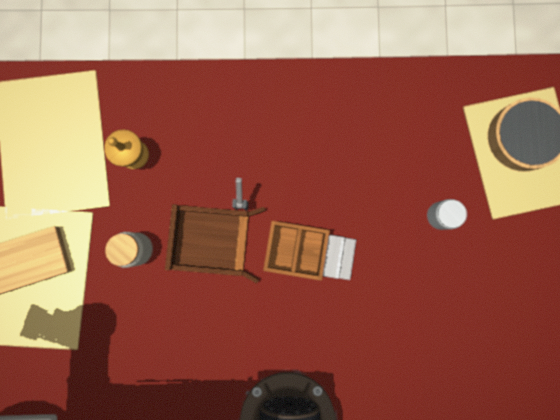

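View pics/wrist0.png

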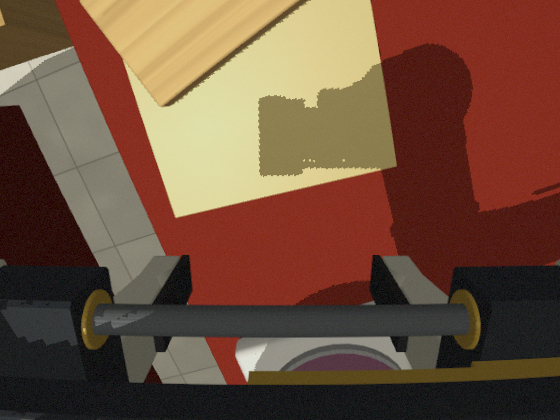

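```bash
python3 - <<'E'
import cv2
a=cv2.imread('pics/top0.png')[160:300,150:370];cv2.imwrite('pics/topc.png',cv2.resize(a,None,fx=3.6,fy=3.6,interpolation=cv2.INTER_CUBIC))
a=cv2.imread('pics/side0.png')[140:310,160:320];cv2.imwrite('pics/sidec.png',cv2.resize(a,None,fx=3.5,fy=3.5,interpolation=cv2.INTER_CUBIC))
E
cat > h.py <<'E'
import numpy as np,cv2
from cell import *
from scipy.spatial.transform import Rotation as R
def view(n,obs=None):
    m=camera_model(n)
    if n!='wrist': return m,np.array(m['view'])
    T=np.eye(4);T[:3,:3]=R.from_rotvec(obs['eef_rot']).as_matrix();T[:3,3]=obs['tcp_pos']
    return m,np.linalg.inv(T@np.array(m['tool_from_camera']))
def ray(n,uv,obs=None):
    m,V=view(n,obs)
    p=cv2.undistortPoints(np.array(uv,float).reshape(-1,1,2),np.array(m['camera_matrix']),np.array(m['distortion'])).reshape(-1,2)
    d=np.c_[p[:,0],-p[:,1],-np.ones(len(p))]@V[:3,:3]
    return -V[:3,:3].T@V[:3,3],d
def plane(n,uv,z,obs=None):
    c,d=ray(n,uv,obs);z=np.broadcast_to(z,len(d))
    return c+d*((z-c[2])/d[:,2])[:,None]
def proj(n,P,obs=None):
    m,V=view(n,obs);P=np.atleast_2d(P)
    q=P@V[:3,:3].T+V[:3,3];q=q*[1,-1,-1]
    return cv2.projectPoints(q.reshape(-1,1,3),np.zeros(3),np.zeros(3),np.array(m['camera_matrix']),np.array(m['distortion']))[0].reshape(-1,2)
def tri(a,ua,b,ub,oa=None,ob=None):
    c1,d1=ray(a,ua,oa);c2,d2=ray(b,ub,ob);out=[]
    for x,y in zip(d1,d2):
        A=np.c_[x,-y];s=np.linalg.lstsq(A,c2-c1,rcond=None)[0]
        p,q=c1+s[0]*x,c2+s[1]*y;out.append(np.r_[(p+q)/2,np.linalg.norm(p-q)])
    return np.array(out)
def snap(n,f):
    o=get_obs();im=cv2.cvtColor(capture(n),cv2.COLOR_RGB2BGR);cv2.imwrite('pics/'+f,im);np.save('pics/'+f+'.npy',np.r_[o['tcp_pos'],o['eef_rot']]);return o,im
E
```

```text
(no output)
```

View pics/topc.png

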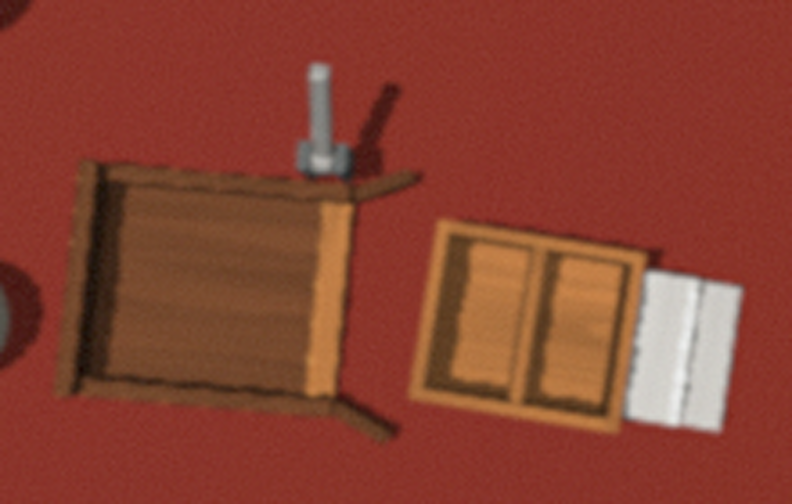

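View pics/sidec.png

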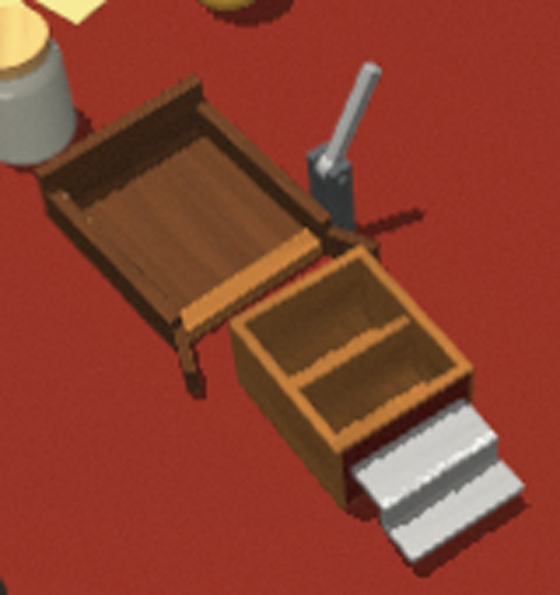

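```bash
cat > m1.py <<'E'
from h import *
def up(p,s,off): return (np.array(p,float)+.5)/s-.5+np.array(off)
def fit(model,pts):
    # 2D rigid fit
    a=model-model.mean(0);b=pts-pts.mean(0)
    th=np.arctan2((a[:,0]*b[:,1]-a[:,1]*b[:,0]).sum(),(a*b).sum())
    Rm=np.array([[np.cos(th),-np.sin(th)],[np.sin(th),np.cos(th)]])
    t=pts.mean(0)-Rm@model.mean(0);return th,t,np.linalg.norm(model@Rm.T+t-pts,axis=1)
t=lambda p:up(p,3.6,(150,160)); s=lambda p:up(p,3.5,(160,140))
M=np.array([[70,-60],[70,60],[-70,60],[-70,-60]],float)
P=plane('top',t([[437,220],[411,399],[618,432],[649,250]]),80)
print('drawer top',fit(M,P[:,:2]),P.round(0).tolist())
P=plane('side',s([[362,247],[232,325],[337,440],[472,367]]),80)
print('drawer side',fit(M,P[:,:2]))
M2=np.array([[0,-68],[0,68],[20,-68],[20,68]],float)
P=plane('top',t([[354,203],[335,396],[322,203],[305,395]]),16)
print('bay top',fit(M2,P[:,:2]))
P=plane('side',s([[322,244],[187,330],[307,232],[181,318]]),16)
print('bay side',fit(M2,P[:,:2]))
# bay backstop corners top z=60 inner
P=plane('top',t([[104,180],[85,378]]),10);print('backstop foot?',P)
P=tri('top',t([[319,67],[322,163]]),'side',s([[373,68],[333,165]]));print('keeper end, hinge',P)
M3=np.array([[-144,-50],[-144,50]],float)
print('tread',plane('top',t([[743,286],[722,432]]),24))
print('riser',plane('top',t([[702,280],[684,427]]),50))
for n,p,z in [('jar',(127,247),115),('mortar',(124,145),120),('tin',(451,213),85)]: print(n,plane('top',[p],z))
E
python3 m1.py
```

```text
drawer top (np.float64(1.403536214049066), array([416.47251489, -28.99197151]), array([1.13223648, 0.47694951, 1.43771849, 2.12804557])) [[487.0, 31.0, 80.0], [369.0, 50.0, 80.0], [345.0, -87.0, 80.0], [465.0, -110.0, 80.0]]
drawer side (np.float64(1.3940563409518578), array([419.68807906, -25.32523494]), array([3.55727349, 5.05933451, 9.17592924, 2.45300087]))
bay top (np.float64(1.4734306373358828), array([434.65378188,  98.44822584]), array([1.39077748, 1.17201079, 1.91392499, 0.56170422]))
bay side (np.float64(1.4665692855947565), array([437.74376002,  98.97226902]), array([2.47988002, 3.91448812, 3.72901263, 5.9019208 ]))
backstop foot? [[521.65899015 267.78481333  10.        ]
 [382.85252548 279.92982574  10.        ]]
keeper end, hinge [[579.76124954 103.50811845 153.86867831   1.86865518]
 [527.9895831  105.32094451  82.367864     6.05865924]]
tread [[ 440.52465156 -180.86681101   24.        ]
 [ 340.28800744 -163.32137739   24.        ]]
riser [[ 444.79119906 -148.82868469   50.        ]
 [ 345.95877611 -133.90945598   50.        ]]
jar [[429.19703067 363.2703337  115.        ]]
mortar [[667.20780848 372.7761074  120.        ]]
tin [[ 499.37142906 -399.16148197   85.        ]]
```

```bash
cat > plan.py <<'E'
from h import *
BAY=(np.array([435.3,98.6]),1.472)
def b2w(p,bay=None):
    o,th=bay or BAY;p=np.atleast_2d(np.array(p,float));c,s=np.cos(th),np.sin(th)
    return np.c_[o[0]+c*p[:,0]-s*p[:,1],o[1]+s*p[:,0]+c*p[:,1],p[:,2]]
def w2b(p,bay=None):
    o,th=bay or BAY;p=np.atleast_2d(np.array(p,float));c,s=np.cos(th),np.sin(th);d=p[:,:2]-o
    return np.c_[c*d[:,0]+s*d[:,1],-s*d[:,0]+c*d[:,1],p[:,2]]
def tool(yaw,tilt):
    # tool x = -dir(yaw), y=left of dir, z down leaning to +dir by tilt(deg)
    x=-np.array([np.cos(yaw),np.sin(yaw),0]);z=np.array([0,0,-1.]);y=np.cross(z,x)
    return R.from_matrix(np.c_[x,y,z])*R.from_euler('y',-tilt,degrees=True)
def rows(p0,r0,wps,g,prn=True):
    """wps: list of (pos,Rot,n)"""
    p=np.array(p0,float);r=r0;out=[]
    for P,Rt,n in wps:
        P=np.array(P,float).ravel()
        dr=(r.inv()*Rt).as_rotvec(degrees=True)/n
        dp=(P-p)/n
        for i in range(n):
            t=r.inv().apply(dp)
            row=np.r_[np.round(dr,1),np.round(t,1)]
            out.append(np.r_[row,g]);p=p+r.apply(row[3:]);r=r*R.from_rotvec(row[:3],degrees=True)
    for k in out: print(','.join('%g'%v for v in k))
    print('end',p.round(1),r.as_rotvec().round(3));return p,r
def cur():
    o=get_obs();return o['tcp_pos'],R.from_rotvec(o['eef_rot'])
E
python3 - <<'E'
from plan import *
p,r=cur()
T=tool(1.4,15)
print(r.as_matrix().round(2),T.as_matrix().round(2))
N=20
h=(r.inv()*T).as_rotvec(degrees=True);print(h)
m=lambda f:r*R.from_rotvec(h*f,degrees=True)
rows(p,r,[((420,400,225),m(.45),6),((450,0,225),m(.9),8),((391,-178,120),T,6)],-.09)
E
```

```text
[[ 0.95 -0.31 -0.  ]
 [-0.31 -0.95 -0.  ]
 [ 0.    0.   -1.  ]] [[-0.16 -0.99  0.04]
 [-0.95  0.17  0.26]
 [-0.26  0.   -0.97]]
[ 10.74311332 -12.42183012  81.17935377]
0.8,-0.9,6.1,45.8,27.3,0.2,-0.09
0.8,-0.9,6.1,48.5,22.3,-0.9,-0.09
0.8,-0.9,6.1,50.5,17,-2,-0.09
0.8,-0.9,6.1,52,11.5,-3,-0.09
0.8,-0.9,6.1,52.9,5.9,-3.9,-0.09
0.8,-0.9,6.1,53.1,0.2,-4.8,-0.09
0.6,-0.7,4.6,42.7,25.6,-6.1,-0.09
0.6,-0.7,4.6,44.5,22.1,-6.9,-0.09
0.6,-0.7,4.6,46,18.4,-7.6,-0.09
0.6,-0.7,4.6,47.3,14.5,-8.4,-0.09
0.6,-0.7,4.6,48.2,10.6,-9.1,-0.09
0.6,-0.7,4.6,48.7,6.6,-9.8,-0.09
0.6,-0.7,4.6,49,2.6,-10.4,-0.09
0.6,-0.7,4.6,48.9,-1.5,-11,-0.09
0.2,-0.2,1.3,33.2,9.1,9.9,-0.09
0.2,-0.2,1.3,33.4,8.4,9.7,-0.09
0.2,-0.2,1.3,33.7,7.7,9.6,-0.09
0.2,-0.2,1.3,33.9,6.9,9.4,-0.09
0.2,-0.2,1.3,34,6.2,9.3,-0.09
0.2,-0.2,1.3,34.2,5.5,9.1,-0.09
end [ 391.  -178.   119.9] [-1.888  2.242  0.24 ]
```

{"op": "servo_tool", "data": {"moves": [0.8,-0.9,6.1,45.8,27.3,0.2,-0.09,0.8,-0.9,6.1,48.5,22.3,-0.9,-0.09,0.8,-0.9,6.1,50.5,17,-2,-0.09,0.8,-0.9,6.1,52,11.5,-3,-0.09,0.8,-0.9,6.1,52.9,5.9,-3.9,-0.09,0.8,-0.9,6.1,53.1,0.2,-4.8,-0.09,0.6,-0.7,4.6,42.7,25.6,-6.1,-0.09,0.6,-0.7,4.6,44.5,22.1,-6.9,-0.09]}}

```text
clock: 1.15
tcp_pos: [427.7, 298.5, 225.0]
eef_rot: [-2.558, 1.604, 0.149]
wrist_force: [0.6, 0.5, 0.1]
width: 40.0
```

{"op": "servo_tool", "data": {"moves": [0.6,-0.7,4.6,46,18.4,-7.6,-0.09,0.6,-0.7,4.6,47.3,14.5,-8.4,-0.09,0.6,-0.7,4.6,48.2,10.6,-9.1,-0.09,0.6,-0.7,4.6,48.7,6.6,-9.8,-0.09,0.6,-0.7,4.6,49,2.6,-10.4,-0.09,0.6,-0.7,4.6,48.9,-1.5,-11,-0.09]}}

```text
clock: 1.9
tcp_pos: [450.0, -1.3, 225.3]
eef_rot: [-2.049, 2.121, 0.226]
wrist_force: [1.3, -0.4, -0.0]
width: 39.8
```

{"op": "servo_tool", "data": {"moves": [0.2,-0.2,1.3,33.2,9.1,9.9,-0.09,0.2,-0.2,1.3,33.4,8.4,9.7,-0.09,0.2,-0.2,1.3,33.7,7.7,9.6,-0.09,0.2,-0.2,1.3,33.9,6.9,9.4,-0.09,0.2,-0.2,1.3,34,6.2,9.3,-0.09,0.2,-0.2,1.3,34.2,5.5,9.1,-0.09,0,0,0,0,0,0,-0.09]}}

```text
clock: 2.78
tcp_pos: [389.6, -178.6, 118.2]
eef_rot: [-1.884, 2.245, 0.245]
wrist_force: [0.3, 0.5, -1.8]
width: 39.7
```

```bash
python3 - <<'E'
from plan import *
o,im=snap('wrist','w1.png');print(o['tcp_pos'],o['eef_rot'],o['width'])
E
```

```text
[ 389.63540941 -178.57717216  118.20175392] [-1.88401052  2.24538802  0.2452997 ] 39.66325916303283
```

View pics/w1.png

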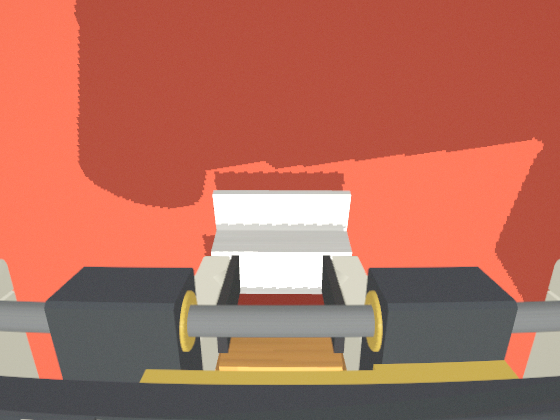

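```bash
python3 - <<'E'
from plan import *
o=get_obs()
a=plane('wrist',[[214,191.5],[350,191.5]],24,o);b=plane('wrist',[[213,231],[350,231]],24,o);c=plane('wrist',[[211,251],[351,251]],50,o)
for n,q,x in [('edge',a,-144),('corner',b,-112),('risertop',c,-112)]:
    d=q[0]-q[1]; yaw=np.arctan2(q[1][1]-q[0][1],q[1][0]-q[0][0])
    m=q.mean(0);print(n,q.round(1).tolist(),'len',np.linalg.norm(d).round(1),'yaw dir(+pi/2 or -)',yaw, 'mid',m.round(1), 'bay',w2b(m).round(1))
    for th in (1.40,): print('   origin',m[:2]-x*np.array([np.cos(th),np.sin(th)]))
E
```

```text
edge [[438.6, -177.0, 24.0], [341.9, -160.2, 24.0]] len 98.1 yaw dir(+pi/2 or -) 2.9703225741264907 mid [ 390.3 -168.6   24. ] bay [[-270.3   18.4   24. ]]
   origin [414.76796816 -26.69283799]
corner [[448.9, -143.0, 24.0], [344.4, -125.0, 24.0]] len 106.1 yaw dir(+pi/2 or -) 2.9707280114221426 mid [ 396.7 -134.    24. ] bay [[-235.3   15.5   24. ]]
   origin [415.69464137 -23.63323963]
risertop [[445.9, -143.8, 50.0], [347.6, -126.9, 50.0]] len 99.7 yaw dir(+pi/2 or -) 2.970993867448337 mid [ 396.8 -135.3   50. ] bay [[-236.6   15.3   50. ]]
   origin [415.80781945 -24.971705  ]
```

```bash
python3 - <<'E'
from plan import *
p,r=cur();T=tool(1.4,15)
rows(p,r,[((394.5,-151,45),T,4),((394.9,-149,28),T,4)],-.09)
E
```

```text
-0.1,-0,-0,-1.8,0.2,19.6,-0.09
-0.1,-0,-0,-1.8,0.2,19.6,-0.09
-0.1,-0,-0,-1.8,0.2,19.6,-0.09
-0.1,-0,-0,-1.8,0.1,19.6,-0.09
0,-0,-0,0.6,-0,4.3,-0.09
0,-0,-0,0.6,-0,4.3,-0.09
0,-0,-0,0.6,-0,4.3,-0.09
0,-0,-0,0.6,-0,4.3,-0.09
end [ 394.8 -149.1   27.9] [-1.888  2.246  0.252]
```

{"op": "servo_tool", "data": {"moves": [-0.1,0,0,-1.8,0.2,19.6,-0.09,-0.1,0,0,-1.8,0.2,19.6,-0.09,-0.1,0,0,-1.8,0.2,19.6,-0.09,-0.1,0,0,-1.8,0.1,19.6,-0.09,0,0,0,0.6,0,4.3,-0.09,0,0,0,0.6,0,4.3,-0.09,0,0,0,0.6,0,4.3,-0.09]}}

```text
clock: 3.7
tcp_pos: [396.1, -149.2, 33.3]
eef_rot: [-1.891, 2.242, 0.248]
wrist_force: [0.1, -0.2, -0.7]
width: 39.6
```

{"op": "servo_tool", "data": {"moves": [0,0,0,0.6,0,4.3,-0.09,0,0,0,0,0,0,-0.09]}}

```text
clock: 3.95
tcp_pos: [395.5, -148.7, 28.4]
eef_rot: [-1.89, 2.243, 0.25]
wrist_force: [0.7, -0.0, 0.4]
width: 39.8
```

{"op": "servo_tool", "data": {"moves": [0,0,0,0.5,0,1.9,-0.09,0,0,0,0.9,0,1.9,-0.09,0,0,0,0.9,0,1.9,-0.09,0,0,0,0.9,0,1.9,-0.09,0,0,0,0,0,0,-0.09]}}

```text
clock: 4.58
tcp_pos: [395.6, -150.3, 20.4]
eef_rot: [-1.891, 2.243, 0.248]
wrist_force: [-1.4, -4.5, 6.1]
width: 40.1
```

```bash
python3 - <<'E'
from plan import *
o,im=snap('side','s1.png')
cv2.imwrite('pics/s1c.png',cv2.resize(im[140:310,160:320],None,fx=3.5,fy=3.5,interpolation=cv2.INTER_CUBIC))
E
```

```text
(no output)
```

View pics/s1c.png

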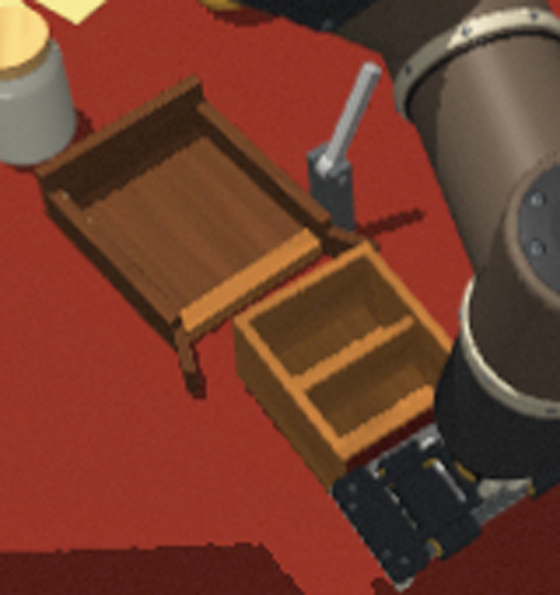

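```bash
cat >> plan.py <<'E'
def drawer_pts(pts,trail_b,yawb,pitch,zt=0.):
    """drawer-frame pts -> world, trail point at bay xy trail_b, yaw rel bay, pitch deg lead up"""
    pts=np.atleast_2d(np.array(pts,float));q=pts-[-70,0,0];f=np.radians(pitch)
    x=q[:,0]*np.cos(f)-q[:,2]*np.sin(f);z=q[:,0]*np.sin(f)+q[:,2]*np.cos(f)+zt
    c,s=np.cos(yawb),np.sin(yawb)
    return b2w(np.c_[trail_b[0]+c*x-s*q[:,1],trail_b[1]+s*x+c*q[:,1],z])
E
python3 - <<'E'
from plan import *
yb=1.40-1.472
o=w2b([[416,-26,0]])[0];tb=o[:2]-70*np.array([np.cos(yb),np.sin(yb)]);print(o,tb)
for f in (0,3,5,7,10,13):
    uv=proj('side',drawer_pts([[70,60,80],[70,-60,80],[-70,60,80],[70,60,0]],tb,yb,f))
    print(f,((uv-[160,140]+.5)*3.5-.5).round(0).tolist())
E
```

```text
[-125.89607068    6.91587938    0.        ] [-195.71470905   11.95152594]
0 [[225.0, 324.0], [358.0, 247.0], [335.0, 455.0], [236.0, 385.0]]
3 [[228.0, 322.0], [361.0, 244.0], [339.0, 459.0], [235.0, 380.0]]
5 [[229.0, 321.0], [364.0, 243.0], [341.0, 462.0], [234.0, 377.0]]
7 [[231.0, 321.0], [366.0, 242.0], [344.0, 465.0], [234.0, 374.0]]
10 [[234.0, 320.0], [370.0, 241.0], [347.0, 470.0], [234.0, 369.0]]
13 [[238.0, 320.0], [374.0, 240.0], [351.0, 475.0], [234.0, 365.0]]
```

{"op": "servo_tool", "data": {"moves": [0,0,0,1.3,0,1.4,-0.09,0,0,0,1.3,0,1.4,-0.09,0,0,0,1.3,0,1.4,-0.09,0,0,0,0,0,0,-0.09]}}

```text
clock: 5.12
tcp_pos: [395.1, -152.1, 15.2]
eef_rot: [-1.89, 2.243, 0.25]
wrist_force: [0.3, 2.0, 3.8]
width: 39.8
```

```bash
python3 - <<'E'
from plan import *
o,im=snap('side','s2.png')
cv2.imwrite('pics/s2c.png',cv2.resize(im[190:300,210:310],None,fx=5,fy=5,interpolation=cv2.INTER_CUBIC))
o,im=snap('top','t2.png')
cv2.imwrite('pics/t2c.png',cv2.resize(im[160:300,150:370],None,fx=3.6,fy=3.6,interpolation=cv2.INTER_CUBIC))
E
```

```text
(no output)
```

View pics/s2c.png

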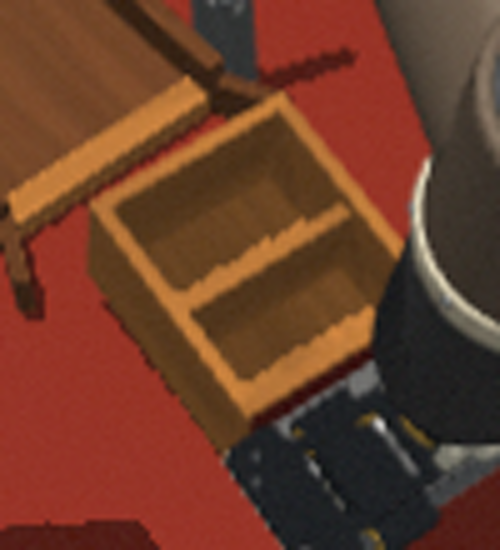

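View pics/t2c.png

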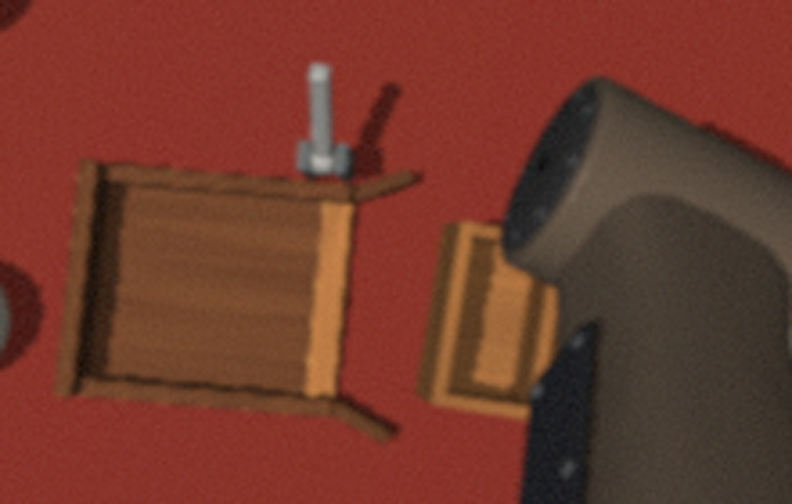

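```bash
python3 - <<'E'
from plan import *
t=lambda p:(np.array(p,float)+.5)/3.6-.5+np.array((150,160))
for f in (6,8,10,12):
    s,c=np.sin(np.radians(f)),np.cos(np.radians(f))
    a=w2b(plane('top',t([[443,222],[418,395]]),140*s));b=w2b(plane('top',t([[458,222],[433,402]]),140*s+80*c))
    print(f,a.mean(0).round(1),b.mean(0).round(1),'dx',(a-b).mean(0)[0].round(1),'need',80*s, 'trailx',a.mean(0)[0]-140*c)
E
```

```text
6 [-61.7   1.1  14.6] [-73.3   2.1  94.2] dx 11.6 need 8.362277061412279 trailx -200.91774802430348
8 [-61.8   1.1  19.5] [-73.3   2.   98.7] dx 11.6 need 11.133848076805235 trailx -200.4203547217037
10 [-61.9   1.1  24.3] [-73.4   2.  103.1] dx 11.5 need 13.891854213354426 trailx -199.75357260701006
12 [-62.    1.   29.1] [-73.4   2.  107.4] dx 11.5 need 16.63293526542075 trailx -198.9182140515195
```

```bash
cat >> plan.py <<'E'
def track(lead0,yaw0,s_end,n,dz=0.,g=-.09,tilt=None,ylead_end=0.,L=140.,extra=0.):
    """advance drawer lead by s_end mm; tool stays fixed relative to the drawer. bay frame"""
    p,r=cur();pb=w2b(p)[0]
    tl=tilt if tilt is not None else np.degrees(np.arccos(-r.as_matrix()[2,2]))
    d=np.array([np.cos(yaw0),np.sin(yaw0)])
    rel=pb[:2]-np.array(lead0);al=rel@d;la=rel@np.array([-d[1],d[0]])
    print('tcp bay',pb.round(1),'along',al.round(1),'lat',la.round(1),'tilt',tl,'toolyaw rel bay',np.degrees(np.arctan2(-r.as_matrix()[1,0],-r.as_matrix()[0,0])-BAY[1]))
    w=[]
    for i in range(1,n+1):
        s=s_end*i/n;y=yaw0*np.exp(-s/L);d=np.array([np.cos(y),np.sin(y)])
        l=np.array([lead0[0]+s,lead0[1]+(ylead_end-lead0[1])*i/n])
        q=l+(al+extra*i/n)*d+la*np.array([-d[1],d[0]])
        w.append((b2w([[q[0],q[1],pb[2]+dz*i/n]]),tool(BAY[1]+y,tl),1))
    return rows(p,r,w,g)
E
python3 - <<'E'
from plan import *
track((-62,1.1),-0.072,32,8,dz=-2,tilt=15)
E
```

```text
tcp bay [-253.5   15.3   15.3] along -192.0 lat 0.4 tilt 15 toolyaw rel bay -4.101780820911636
0.1,-0.1,-0.1,-3.8,-0.2,1.3,-0.09
-0,0,-0.1,-3.8,-0.3,1.2,-0.09
-0.1,0,-0.1,-3.8,-0.2,1.3,-0.09
0,0,-0.1,-3.8,-0.2,1.3,-0.09
-0,0,-0.1,-3.8,-0.3,1.3,-0.09
-0,0,-0.1,-3.8,-0.2,1.3,-0.09
-0.1,0,-0.1,-3.8,-0.2,1.2,-0.09
0,0,-0.1,-3.8,-0.2,1.3,-0.09
end [ 402.1 -120.8   13.3] [-1.905  2.228  0.251]
```

{"op": "servo_tool", "data": {"moves": [0,0,0,-3.3,-0.2,2.0,-0.09,0,0,-0.1,-3.5,-0.2,1.8,-0.09,0,0,-0.1,-3.8,-0.2,1.2,-0.09,0,0,-0.1,-3.8,-0.2,1.2,-0.09,0,0,-0.1,-3.8,-0.2,1.1,-0.09]}}

```text
clock: 5.85
tcp_pos: [399.5, -134.5, 13.3]
eef_rot: [-1.9, 2.236, 0.245]
wrist_force: [-1.6, -7.5, 6.2]
width: 39.8
```

{"op": "servo_tool", "data": {"moves": [0,0,-0.1,-3.8,-0.2,1.1,-0.09,0,0,-0.1,-3.8,-0.2,1.1,-0.09,0,0,-0.1,-3.8,-0.2,1.1,-0.09]}}

```text
clock: 6.22
tcp_pos: [402.0, -122.9, 13.0]
eef_rot: [-1.905, 2.231, 0.245]
wrist_force: [-2.1, -7.5, 6.5]
width: 40.1
```

```bash
python3 - <<'E'
from plan import *
o,im=snap('top','t3.png');print(w2b(o['tcp_pos']))
cv2.imwrite('pics/t3c.png',cv2.resize(im[160:300,150:370],None,fx=3.6,fy=3.6,interpolation=cv2.INTER_CUBIC))
E
```

```text
[[-223.6617854    11.2546984    13.01277897]]
```

View pics/t3c.png

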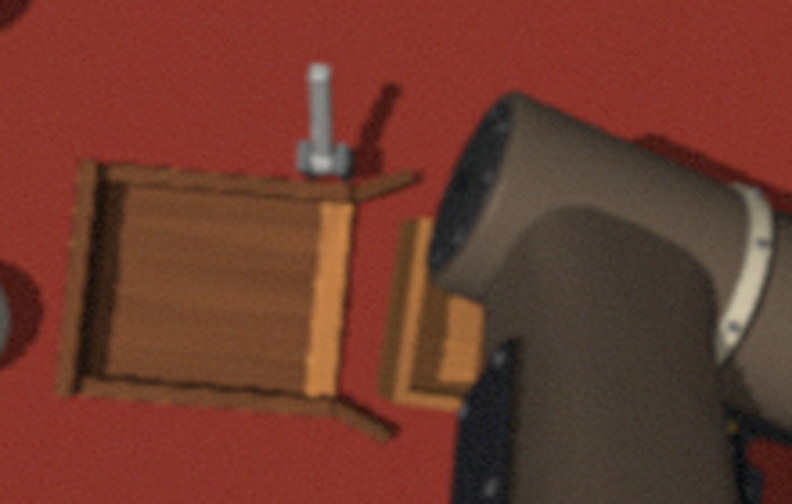

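```bash
cat >> plan.py <<'E'
def pitchtop(bot,top,off=(150,160),sc=3.6):
    t=lambda p:(np.array(p,float)+.5)/sc-.5+np.array(off)
    for f in (2,4,6,8,10,12,14):
        s,c=np.sin(np.radians(f)),np.cos(np.radians(f))
        a=w2b(plane('top',t(bot),140*s));b=w2b(plane('top',t(top),140*s+80*c));v=a[1]-a[0]
        print(f,a.mean(0).round(1),'dx',(a-b).mean(0)[0].round(1),'need',(80*s).round(1),'yaw',np.degrees(np.arctan2(-v[0],v[1])).round(1))
E
python3 - <<'E'
from plan import *
pitchtop([[403,219],[380,392]],[[418,219],[396,399]])
E
```

```text
2 [-33.8   1.4   4.9] dx 13.9 need 2.8 yaw -2.5
4 [-34.    1.4   9.8] dx 13.8 need 5.6 yaw -2.5
6 [-34.2   1.4  14.6] dx 13.8 need 8.4 yaw -2.5
8 [-34.4   1.3  19.5] dx 13.7 need 11.1 yaw -2.5
10 [-34.6   1.3  24.3] dx 13.6 need 13.9 yaw -2.5
12 [-34.8   1.3  29.1] dx 13.6 need 16.6 yaw -2.5
14 [-35.    1.2  33.9] dx 13.5 need 19.4 yaw -2.5
```

```bash
python3 - <<'E'
from plan import *
track((-34.6,1.3),-0.055,50,10,tilt=15)
E
```

```text
tcp bay [-223.2   11.3   13. ] along -188.9 lat -0.4 tilt 15 toolyaw rel bay -3.313954321950295
-0.2,-0.2,-0.3,-4.8,-0.2,1.3,-0.09
-0,0,-0.1,-4.9,-0.2,1.3,-0.09
-0.1,0,-0.1,-4.8,-0.2,1.3,-0.09
0,0,-0.1,-4.8,-0.3,1.3,-0.09
-0,0,-0.1,-4.9,-0.2,1.3,-0.09
-0,0,-0,-4.8,-0.2,1.3,-0.09
-0.1,0,-0.1,-4.8,-0.2,1.3,-0.09
0,0,-0.1,-4.8,-0.2,1.3,-0.09
-0,0,-0.1,-4.9,-0.2,1.3,-0.09
-0,0,-0.1,-4.8,-0.2,1.2,-0.09
end [411.4 -73.3  13. ] [-1.927  2.211  0.253]
```

{"op": "servo_tool", "data": {"moves": [0,0,-0.2,-4.8,-0.2,1.3,-0.09,0,0,-0.1,-4.9,-0.2,1.3,-0.09,0,0,-0.1,-4.8,-0.2,1.3,-0.09,0,0,-0.1,-4.8,-0.2,1.3,-0.09,0,0,-0.1,-4.9,-0.2,1.3,-0.09]}}

```text
clock: 6.9
tcp_pos: [406.6, -98.1, 12.9]
eef_rot: [-1.917, 2.22, 0.244]
wrist_force: [-0.5, -7.3, 6.1]
width: 40.2
```

{"op": "servo_tool", "data": {"moves": [0,0,-0.1,-4.8,-0.2,1.3,-0.09,0,0,-0.1,-4.9,-0.2,1.3,-0.09,0,0,-0.1,-4.8,-0.2,1.3,-0.09,0,0,-0.1,-4.8,-0.2,1.3,-0.09,0,0,-0.1,-4.9,-0.2,1.3,-0.09]}}

```text
clock: 7.52
tcp_pos: [411.0, -73.3, 12.7]
eef_rot: [-1.926, 2.211, 0.243]
wrist_force: [-1.4, -7.1, 6.0]
width: 39.9
```

```bash
python3 - <<'E'
from plan import *
o,im=snap('top','t4.png');print(w2b(o['tcp_pos']))
cv2.imwrite('pics/t4c.png',cv2.resize(im[160:300,150:370],None,fx=3.6,fy=3.6,interpolation=cv2.INTER_CUBIC))
o,im=snap('side','s4.png')
cv2.imwrite('pics/s4c.png',cv2.resize(im[150:300,160:310],None,fx=4,fy=4,interpolation=cv2.INTER_CUBIC))
E
```

```text
[[-173.47101911    7.23385049   12.71670406]]
```

View pics/t4c.png

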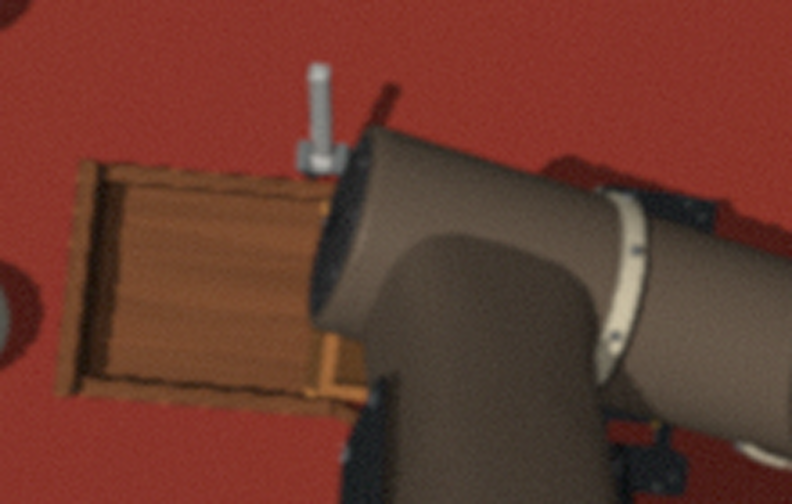

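View pics/s4c.png

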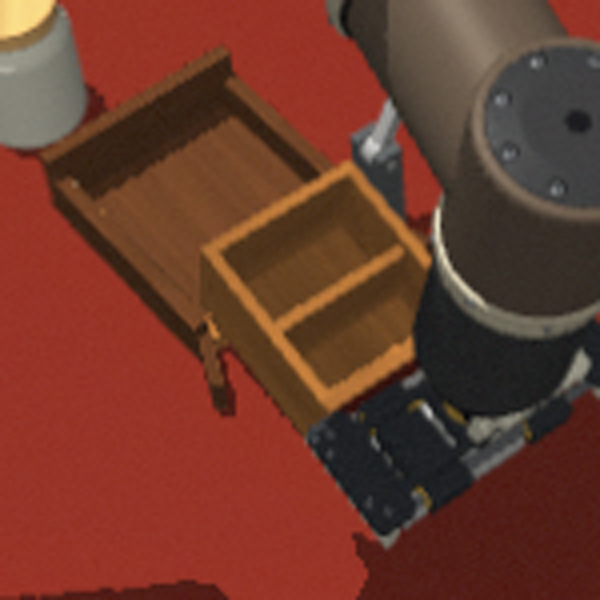

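```bash
python3 - <<'E'
from plan import *
print(tri('top',[(np.array([343,235])+.5)/3.6-.5+[150,160]],'side',[(np.array([578,122])+.5)/4-.5+[160,150]]))
o=get_obs();print(o['tcp_pos'],o['eef_rot'],o['joint_positions'])
track((15,0.5),-0.04,60,10,tilt=15)
E
```

```text
[[521.12070143  23.36111447 189.00252716 157.50874427]]
[411.07868582 -72.76591692  12.69037071] [-1.92552134  2.21101626  0.24374754] [ 0.01991387  0.25333051 -0.616653   -0.40532587 -0.69378493  0.15474286]
tcp bay [-172.9    7.2   12.7] along -188.0 lat -0.8 tilt 15 toolyaw rel bay -2.1859427404162615
-0.4,-0.1,0,-5.8,-0.1,1.5,-0.09
-0,-0,-0.1,-5.8,-0.2,1.6,-0.09
-0,-0,-0.1,-5.8,-0.1,1.5,-0.09
-0,-0,-0,-5.8,-0.1,1.6,-0.09
-0.1,-0,-0.1,-5.8,-0.1,1.5,-0.09
0,-0,-0.1,-5.8,-0.1,1.6,-0.09
-0,-0,-0.1,-5.8,-0.1,1.5,-0.09
-0,-0,-0,-5.8,-0.1,1.6,-0.09
-0,-0,-0.1,-5.8,-0.1,1.5,-0.09
-0.1,-0,-0.1,-5.8,-0.1,1.6,-0.09
end [420.1 -13.4  12.7] [-1.943  2.201  0.256]
```

View pics/s4.png

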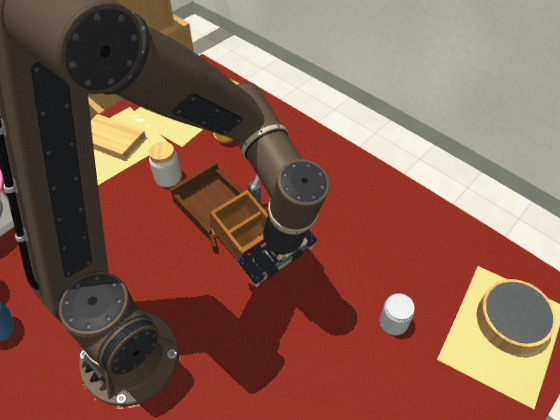

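View pics/t4.png

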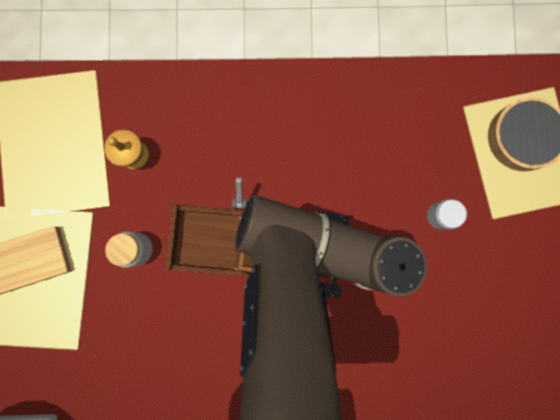

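```bash
python3 - <<'E'
from plan import *
P=tri('top',[[402,266],[322,240]],'side',[[303,182],[265,137]]);print(P,w2b(P[:,:3]))
E
```

```text
[[ 391.94678122 -185.65849744  438.66142756    3.78763083]
 [ 432.90609658  -54.42365239  437.84351999   10.97550677]] [[-287.14851692   15.10378009  438.66142756]
 [-152.51357387  -12.71136293  437.84351999]]
```

{"op": "servo_tool", "data": {"moves": [-0.1,0,0,-5.8,-0.1,1.5,-0.09,-0.1,0,-0.1,-5.8,-0.1,1.6,-0.09,-0.1,0,-0.1,-5.8,-0.1,1.5,-0.09,0,0,0,-5.8,-0.1,1.6,-0.09,0,0,-0.1,-5.8,-0.1,1.5,-0.09]}}

```text
clock: 8.25
tcp_pos: [415.6, -43.6, 12.7]
eef_rot: [-1.934, 2.208, 0.248]
wrist_force: [-0.9, -7.3, 6.8]
width: 39.6
```

{"op": "servo_tool", "data": {"moves": [0,0,-0.1,-3.9,-0.1,1.0,-0.09,0,0,-0.1,-3.9,-0.1,1.0,-0.09,0,0,0,-3.9,-0.1,1.0,-0.09]}}

```text
clock: 8.62
tcp_pos: [417.3, -31.6, 12.7]
eef_rot: [-1.938, 2.204, 0.248]
wrist_force: [-0.8, -6.9, 5.3]
width: 39.8
```

```bash
python3 - <<'E'
from plan import *
o,im=snap('side','s5.png');print(w2b(o['tcp_pos']),o['wrist_force'])
cv2.imwrite('pics/s5c.png',cv2.resize(im[150:300,160:310],None,fx=4,fy=4,interpolation=cv2.INTER_CUBIC))
E
```

```text
[[-131.37247961    5.04939669   12.72927853]] [-0.81004314 -6.91959384  5.28176274]
```

View pics/s5c.png

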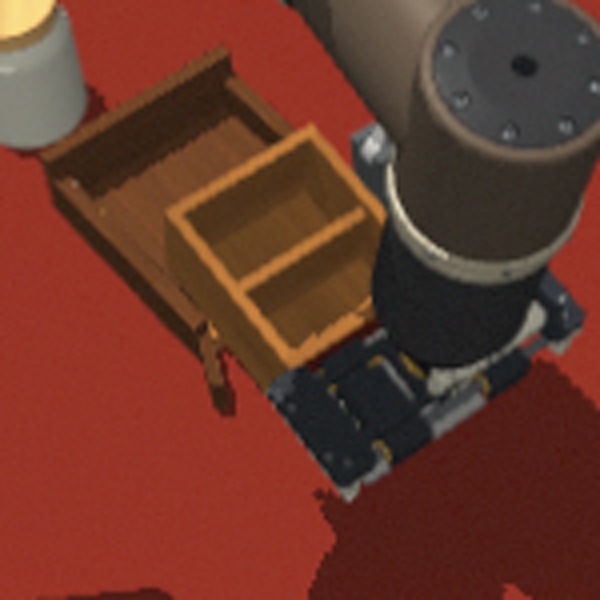

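{"op": "servo_tool", "data": {"moves": [0,0,-0.1,-5.8,-0.1,1.5,-0.09,0,0,-0.1,-5.8,-0.1,1.6,-0.09,0,0,0,-5.8,-0.1,1.5,-0.09]}}

```text
clock: 9.05
tcp_pos: [419.6, -12.9, 12.4]
eef_rot: [-1.941, 2.201, 0.25]
wrist_force: [0.1, -5.0, 0.5]
width: 40.0
```

{"op": "servo_tool", "data": {"moves": [0,0,-0.1,-5.8,-0.1,1.5,-0.09,0,0,-0.1,-5.8,-0.1,1.6,-0.09]}}

```text
clock: 9.3
tcp_pos: [421.7, -1.2, 12.7]
eef_rot: [-1.944, 2.197, 0.248]
wrist_force: [-0.6, -8.5, 3.1]
width: 39.7
```

{"op": "servo_tool", "data": {"moves": [0,0,-0.1,-4.6,-0.1,-1.9,-0.09,0,0,-0.1,-4.6,-0.1,-1.9,-0.09,0,0,0,-4.6,-0.1,-1.9,-0.09]}}

```text
clock: 9.68
tcp_pos: [423.2, 10.7, 21.8]
eef_rot: [-1.948, 2.194, 0.248]
wrist_force: [0.0, -6.3, 1.1]
width: 39.6
```

```bash
python3 - <<'E'
from plan import *
o,im=snap('side','s6.png');print(w2b(o['tcp_pos']),o['wrist_force'])
cv2.imwrite('pics/s6c.png',cv2.resize(im[130:280,160:310],None,fx=4,fy=4,interpolation=cv2.INTER_CUBIC))
E
```

```text
[[-88.70921354   3.35151928  21.78306856]] [ 0.03583402 -6.34350263  1.14163739]
```

View pics/s6c.png

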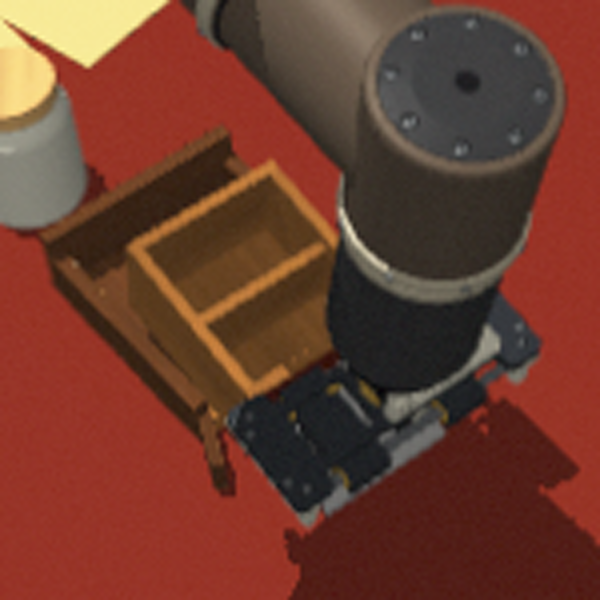

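{"op": "servo_tool", "data": {"moves": [0,0,0,-5.0,-0.1,0.3,-0.09,0,0,-0.1,-5.0,-0.1,0.3,-0.09,0,0,0,-5.0,-0.1,0.3,-0.09]}}

```text
clock: 10.1
tcp_pos: [425.3, 24.9, 24.7]
eef_rot: [-1.95, 2.192, 0.247]
wrist_force: [-1.5, -8.8, 3.6]
width: 40.2
```

```bash
python3 - <<'E'
from plan import *
o,im=snap('side','s7.png');print(w2b(o['tcp_pos']),o['wrist_force'])
cv2.imwrite('pics/s7c.png',cv2.resize(im[130:280,160:310],None,fx=4,fy=4,interpolation=cv2.INTER_CUBIC))
o,im=snap('top','t7.png')
cv2.imwrite('pics/t7c.png',cv2.resize(im[160:300,150:370],None,fx=3.6,fy=3.6,interpolation=cv2.INTER_CUBIC))
E
```

```text
[[-74.28056402   2.66940667  24.73845124]] [-1.49445772 -8.79561795  3.60876081]
```

View pics/s7c.png

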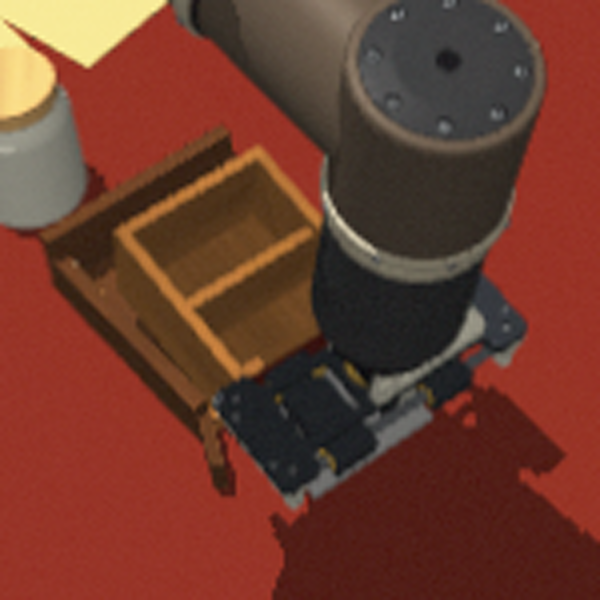

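View pics/t7c.png

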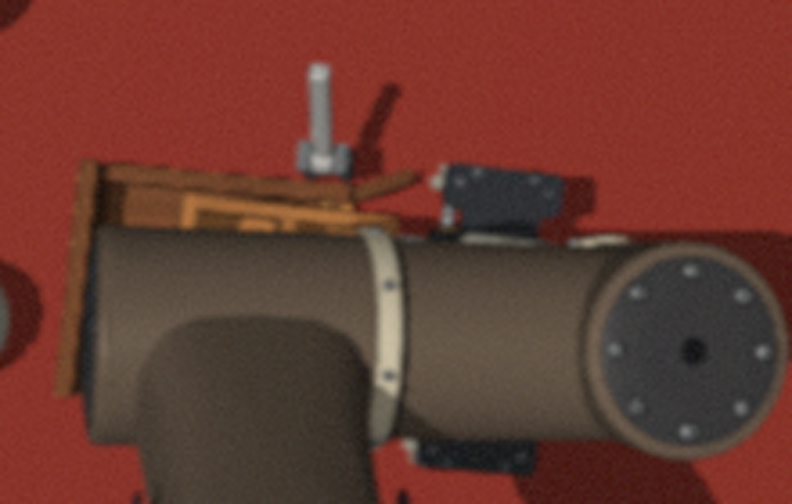

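```bash
cat >> plan.py <<'E'
def sidey(px,y,off,sc):
    """side-crop px -> bay point on plane bay y=const"""
    uv=(np.atleast_2d(np.array(px,float))+.5)/sc-.5+np.array(off)
    c,d=ray('side',uv);cb=w2b([c])[0];out=[]
    for k in d:
        db=w2b([c+k])[0]-cb;out.append(cb+db*((y-cb[1])/db[1]))
    return np.array(out)
E
python3 - <<'E'
from plan import *
for y in (57,60,63): print(sidey([[118,232],[240,378]],y,(160,130),4).round(1).tolist())
for y in (-63,-60,-57): print(sidey([[262,150]],y,(160,130),4).round(1).tolist())
print('check cheek top +y outer?',sidey([[52,260],[200,425]],72,(160,130),4).round(1).tolist())
E
```

```text
[[103.5, 57.0, 117.2], [-27.6, 57.0, 86.6]]
[[97.0, 60.0, 125.1], [-33.0, 60.0, 94.8]]
[[90.5, 63.0, 133.0], [-38.5, 63.0, 102.9]]
[[103.8, -63.0, 111.7]]
[[98.8, -60.0, 117.7]]
[[93.9, -57.0, 123.7]]
check cheek top +y outer? [[191.7, 72.0, 21.6], [12.1, 72.0, 6.1]]
```

{"op": "servo_tool", "data": {"moves": [0,0,0,-1.3,0,-2.8,-0.09,0,0,0,-1.3,0,-2.8,-0.09,0,0,0,-1.3,0,-2.8,-0.09,0,0,0,-1.3,0,-2.8,-0.09,0,0,0,-1.3,0,-2.8,-0.09,0,0,0,-1.3,0,-2.8,-0.09]}}

```text
clock: 10.95
tcp_pos: [425.9, 28.7, 43.3]
eef_rot: [-1.948, 2.191, 0.248]
wrist_force: [0.1, 0.7, 1.5]
width: 39.8
```

```bash
python3 - <<'E'
from plan import *
o,im=snap('side','s8.png');print(w2b(o['tcp_pos']),o['wrist_force'])
cv2.imwrite('pics/s8c.png',cv2.resize(im[130:280,160:310],None,fx=4,fy=4,interpolation=cv2.INTER_CUBIC))
E
```

```text
[[-70.45816318   2.43904805  43.2648349 ]] [0.14551432 0.71023176 1.5001125 ]
```

View pics/s8c.png

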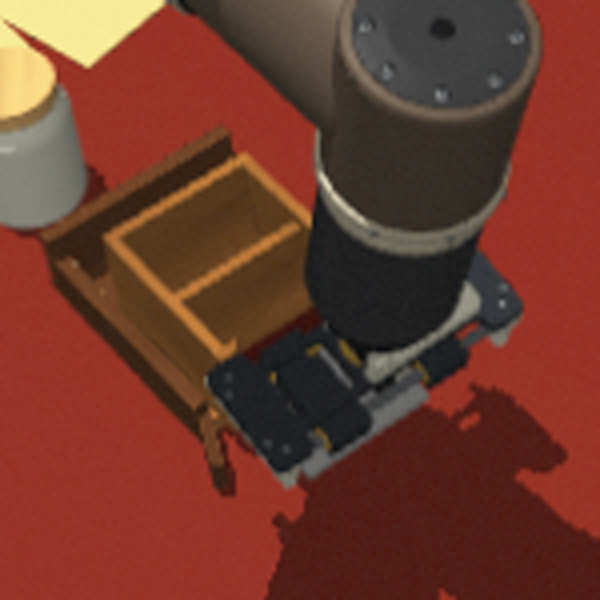

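```bash
python3 - <<'E'
from plan import *
for y in (57,60,63): print(sidey([[106,237],[222,362]],y,(160,130),4).round(1).tolist())
for y in (-60,): print(sidey([[246,155]],y,(160,130),4).round(1).tolist())
E
```

```text
[[124.1, 57.0, 94.2], [-7.5, 57.0, 83.8]]
[[117.4, 60.0, 102.3], [-13.1, 60.0, 91.9]]
[[110.8, 63.0, 110.4], [-18.6, 63.0, 100.1]]
[[121.0, -60.0, 95.0]]
```

{"op": "servo_tool", "data": {"moves": [0,0,0,-1.5,0,-2.7,-0.09,0,0,0,-3.4,-0.1,-1.2,-0.09,0,0,0,-4.8,-0.1,1.3,-0.09,0,0,0,-4.8,-0.1,1.3,-0.09,0,0,0,-4.8,-0.1,1.3,-0.09,0,0,0,-4.8,-0.1,1.3,-0.09]}}

```text
clock: 11.75
tcp_pos: [428.8, 52.1, 47.7]
eef_rot: [-1.949, 2.192, 0.248]
wrist_force: [-0.5, -2.4, -1.1]
width: 39.9
```

```bash
python3 - <<'E'
from plan import *
o,im=snap('side','s9.png');print(w2b(o['tcp_pos']),o['wrist_force'])
cv2.imwrite('pics/s9c.png',cv2.resize(im[130:280,160:310],None,fx=4,fy=4,interpolation=cv2.INTER_CUBIC))
E
```

```text
[[-46.90387895   1.83846443  47.73692865]] [-0.4888991  -2.37009563 -1.13852363]
```

View pics/s9c.png

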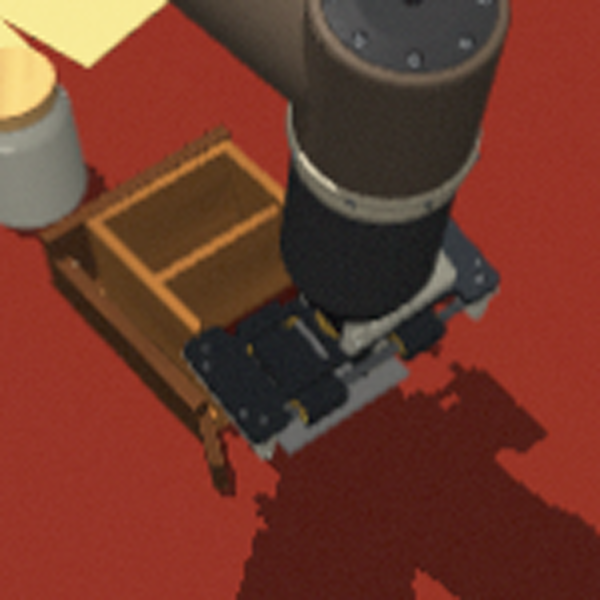

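{"op": "servo_tool", "data": {"moves": [0,0,-0.2,-4.8,-0.1,1.3,-0.09,0,0,-0.2,-4.8,-0.1,1.3,-0.09,0,0,-0.2,-4.8,0,1.3,-0.09,0,0,-0.2,-4.8,0,1.3,-0.09]}}

```text
clock: 12.3
tcp_pos: [431.5, 71.8, 47.9]
eef_rot: [-1.964, 2.177, 0.246]
wrist_force: [-0.5, -1.0, -1.5]
width: 39.8
```

{"op": "servo_tool", "data": {"moves": [0,0,-0.2,-2.9,0,0.8,-0.09,0,0,0,-1.9,0,0.5,-0.09]}}

```text
clock: 12.55
tcp_pos: [431.9, 76.7, 47.8]
eef_rot: [-1.968, 2.173, 0.245]
wrist_force: [0.1, -1.5, -1.1]
width: 39.7
```

```bash
python3 - <<'E'
from plan import *
o,im=snap('side','s10.png');print(w2b(o['tcp_pos']),o['wrist_force'])
r=R.from_rotvec(o['eef_rot']);print('toolyaw',np.degrees(np.arctan2(-r.as_matrix()[1,0],-r.as_matrix()[0,0])-BAY[1]))
cv2.imwrite('pics/s10c.png',cv2.resize(im[130:280,160:310],None,fx=4,fy=4,interpolation=cv2.INTER_CUBIC))
E
```

```text
[[-22.16134242   1.20141982  47.81744678]] [ 0.11172926 -1.52444662 -1.10338296]
toolyaw 0.05786923059644069
```

View pics/s10c.png

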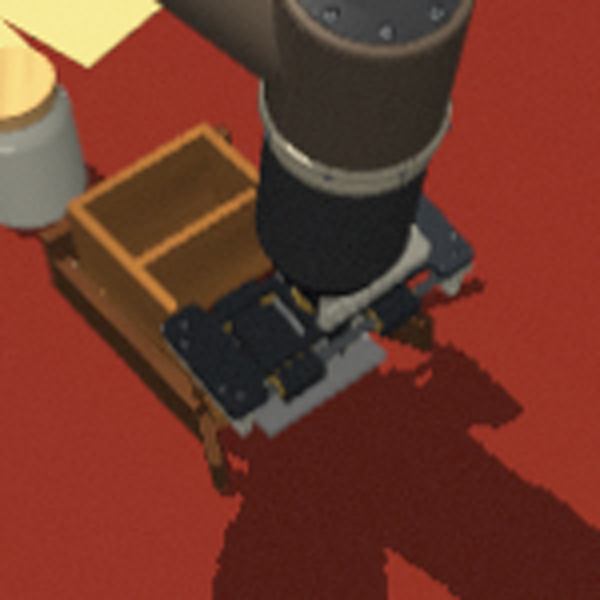

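{"op": "servo_tool", "data": {"moves": [0,0,0,-1.9,0,0.5,-0.09,0,0,0,-1.9,0,0.5,-0.09,0,0,0,0,0,0,-0.09]}}

```text
clock: 12.98
tcp_pos: [432.4, 80.5, 47.8]
eef_rot: [-1.967, 2.173, 0.245]
wrist_force: [0.5, -1.9, -0.8]
width: 39.8
```

{"op": "servo_tool", "data": {"moves": [0,0,0,-1.9,0,0.5,-0.09,0,0,0,0,0,0,-0.09]}}

```text
clock: 13.22
tcp_pos: [432.4, 81.7, 47.7]
eef_rot: [-1.968, 2.174, 0.245]
wrist_force: [0.7, -5.2, -1.6]
width: 40.1
```

{"op": "servo_tool", "data": {"moves": [0,0,0,-1.9,0,0.5,-0.09,0,0,0,-1.0,0,0.3,-0.09,0,0,0,0,0,0,-0.09]}}

```text
clock: 13.6
tcp_pos: [432.3, 82.1, 47.3]
eef_rot: [-1.971, 2.176, 0.242]
wrist_force: [1.9, -22.9, -1.7]
width: 39.8
```

```bash
python3 - <<'E'
from plan import *
o,im=snap('side','s11.png');print(w2b(o['tcp_pos']),o['wrist_force'])
cv2.imwrite('pics/s11c.png',cv2.resize(im[120:270,160:310],None,fx=4,fy=4,interpolation=cv2.INTER_CUBIC))
E
```

```text
[[-16.75220688   1.35452179  47.25011913]] [  1.86200816 -22.91345303  -1.68840773]
```

View pics/s11c.png

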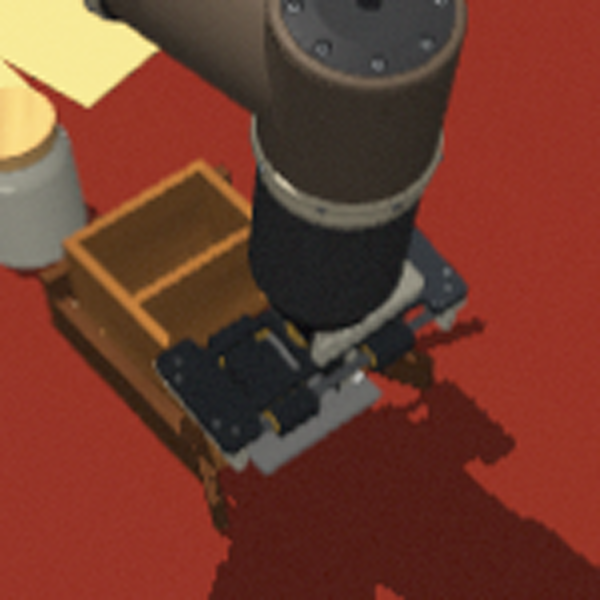

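{"op": "servo_tool", "data": {"moves": [0,0,0,3,0,-1,-0.09,0,0,0,4,0,-10,-0.09,0,0,0,4,0,-30,-0.09,0,0,0,4,0,-40,-0.09,0,0,0,0,0,-50,-0.09,0,0,0,0,0,-40,-1,0,0,0,0,0,0,-1]}}

```text
clock: 14.52
tcp_pos: [427.3, 27.3, 213.5]
eef_rot: [-1.964, 2.168, 0.239]
wrist_force: [-0.1, -0.3, -0.7]
width: 24.9
```

```bash
python3 - <<'E'
from plan import *
o,im=snap('wrist','w12.png');print(w2b(o['tcp_pos']),o['tcp_pos'],o['wrist_force'])
o,im=snap('side','s12.png')
cv2.imwrite('pics/s12c.png',cv2.resize(im[120:270,160:310],None,fx=4,fy=4,interpolation=cv2.INTER_CUBIC))
p,r=cur();T=tool(BAY[1],0)
rows(p,r,[(b2w([[-10,-90,220]]),T,4),(b2w([[14,-200,215]]),T,4),(b2w([[14,-200,134]]),T,3)],-1)
E
```

```text
[[-71.7666514    0.97311672 213.48209071]] [427.25287578  27.27929473 213.48209071] [-0.12391867 -0.26280715 -0.70791249]
-0.2,3.7,-0,-15.5,-23.2,1.9,-1
-0.2,3.7,-0,-15.6,-23.2,0.8,-1
-0.2,3.7,-0,-15.6,-23.2,-0.3,-1
-0.2,3.7,-0,-15.6,-23.2,-1.4,-1
0,0,-0,-6,-27.5,1.2,-1
0,0,-0,-6,-27.5,1.2,-1
0,0,-0,-6,-27.5,1.2,-1
0,0,-0,-6,-27.5,1.2,-1
0,0.1,-0,0.1,-0,27,-1
0,0.1,-0,0,-0,27,-1
0,0.1,-0,-0,-0,27,-1
end [635.6  92.7 134.1] [ 2.107e+00 -2.327e+00  1.000e-03]
```

View pics/w12.png

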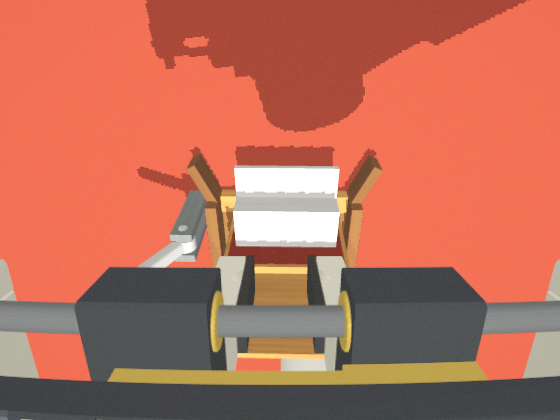

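View pics/s12c.png

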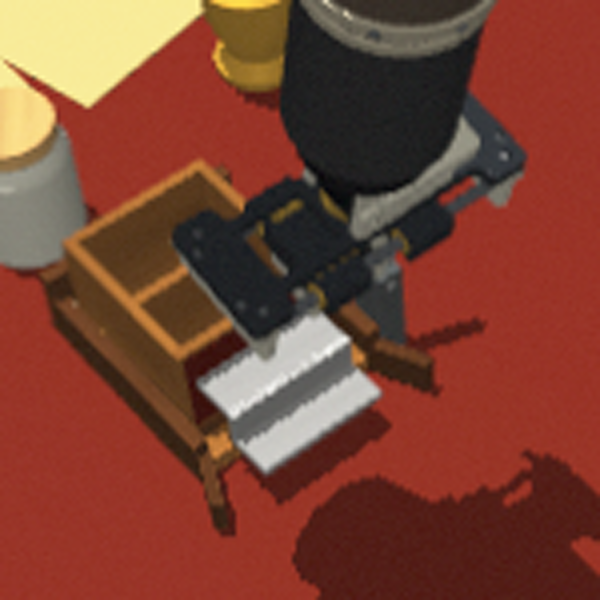

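```bash
python3 - <<'E'
from plan import *
q=np.load('pics/w12.png.npy');o={'tcp_pos':q[:3],'eef_rot':q[3:]}
for z in (34,40): print(z,w2b(plane('wrist',[[235,166.5],[338.5,167.5]],z,o)).round(1).tolist())
for z in (60,66): print(z,w2b(plane('wrist',[[234,207],[339,208],[234,246],[338,247]],z,o)).round(1).tolist())
print('sidey lead/trail top +y',sidey([[66,243],[180,357]],60,(160,120),4).round(1).tolist())
print('lead -y',sidey([[203,161]],-60,(160,120),4).round(1).tolist())
# sill outer edge in wrist, cheek
print('sill',w2b(plane('wrist',[[222,191],[345,191]],16,o)).round(1).tolist())
E
```

```text
34 [[-40.7, -44.8, 34.0], [-40.4, 53.6, 34.0]]
40 [[-43.6, -43.8, 40.0], [-43.3, 52.6, 40.0]]
60 [[-11.5, -44.5, 60.0], [-11.4, 53.4, 60.0], [34.8, -47.8, 60.0], [34.8, 56.4, 60.0]]
66 [[-15.3, -43.4, 66.0], [-15.2, 52.4, 66.0], [30.1, -46.7, 66.0], [30.0, 55.3, 66.0]]
sidey lead/trail top +y [[169.3, 60.0, 93.3], [32.9, 60.0, 95.3]]
lead -y [[173.8, -60.0, 88.5]]
sill [[-3.4, -63.3, 16.0], [-4.6, 65.4, 16.0]]
```

{"op": "servo_tool", "data": {"moves": [-0.2,3.7,0,-15.5,-23.2,1.9,-1,-0.2,3.7,0,-15.6,-23.2,0.8,-1,-0.2,3.7,0,-15.6,-23.2,-0.3,-1,-0.2,3.7,0,-15.6,-23.2,-1.4,-1,0,0,0,-6,-27.5,1.2,-1,0,0,0,-6,-27.5,1.2,-1,0,0,0,-6,-27.5,1.2,-1,0,0,0,-6,-27.5,1.2,-1]}}

```text
clock: 15.62
tcp_pos: [635.8, 93.1, 212.0]
eef_rot: [2.107, -2.326, -0.007]
wrist_force: [0.1, -1.5, -0.0]
width: 0.2
```

```bash
python3 - <<'E'
from plan import *
o,im=snap('side','s13.png');print(w2b(o['tcp_pos']),o['tcp_pos'],o['wrist_force'],o['width'])
cv2.imwrite('pics/s13c.png',cv2.resize(im[90:250,190:350],None,fx=3.7,fy=3.7,interpolation=cv2.INTER_CUBIC))
o,im=snap('wrist','w13.png')
p,r=cur();T=tool(BAY[1],0)
rows(p,r,[(b2w([[14,-200,134]]),T,3)],-1)
E
```

```text
[[  14.27622109 -200.10191199  212.04512108]] [635.83428212  93.06941557 212.04512108] [ 0.14550859 -1.4802497  -0.0063045 ] 0.18685813491158243
0.1,-0,-0,0.1,0.2,25.7,-1
0.1,-0,-0,0.1,0.2,25.7,-1
0.1,-0,-0,0.1,0.3,25.7,-1
end [635.7  92.9 133.9] [ 2.108e+00 -2.328e+00 -1.000e-03]
```

View pics/s13c.png

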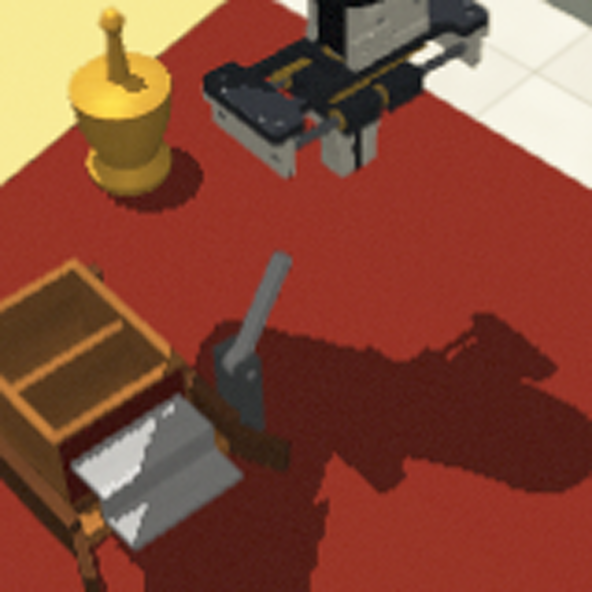

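View pics/w13.png

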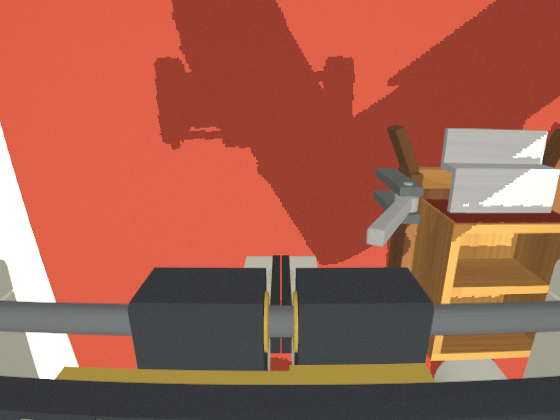

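```bash
python3 - <<'E'
from plan import *
q=np.load('pics/w13.png.npy');o={'tcp_pos':q[:3],'eef_rot':q[3:]}
P=tri('wrist',[[377,237]],'side',[(np.array([282,260])+.5)/3.7-.5+[190,90]],oa=o);print(P.round(1),w2b(P[:,:3]).round(1))
E
```

```text
[[576.2 103.7 153.9   1.8]] [[  19.  -139.7  153.9]]
```

{"op": "servo_tool", "data": {"moves": [0,0,0,0,0,26,-1,0,0,0,0,0,26,-1,0,0,0,-1,0,26,-1,0,0,0,0,8,0,-1,0,0,0,0,8,0,-1,0,0,0,0,8,0,-1]}}

```text
clock: 16.48
tcp_pos: [611.3, 96.5, 137.2]
eef_rot: [-2.108, 2.328, 0.004]
wrist_force: [-0.1, -0.1, -0.4]
width: 1.0
```

{"op": "servo_tool", "data": {"moves": [0,0,0,0,8,0,-1,0,0,0,0,8,0,-1,0,0,0,0,8,0,-1]}}

```text
clock: 16.85
tcp_pos: [589.2, 99.0, 137.7]
eef_rot: [-2.107, 2.326, 0.001]
wrist_force: [4.2, -0.4, 4.9]
width: 0.0
```

```bash
python3 - <<'E'
from plan import *
o,im=snap('side','s14.png');print(w2b(o['tcp_pos']),o['tcp_pos'],o['wrist_force'],o['width'])
cv2.imwrite('pics/s14c.png',cv2.resize(im[90:250,190:350],None,fx=3.7,fy=3.7,interpolation=cv2.INTER_CUBIC))
E
```

```text
[[  15.55729572 -153.13759952  137.66431214]] [589.22534557  98.9766003  137.66431214] [ 4.17000848 -0.38871043  4.93891101] 0.0251058607736373
```

View pics/s14c.png

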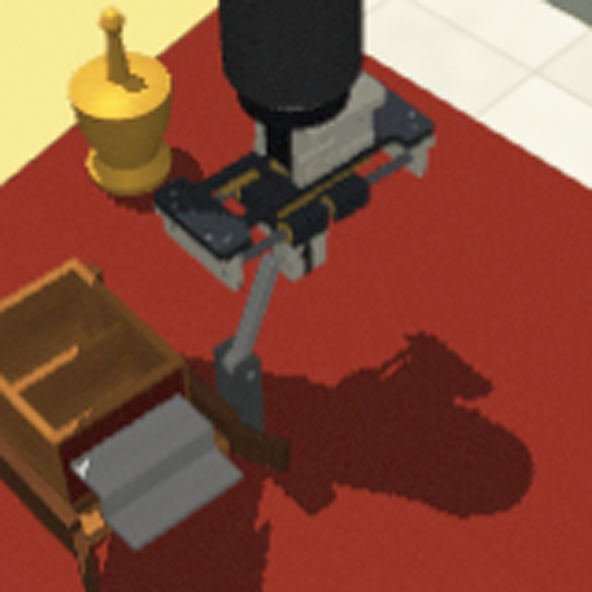

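{"op": "servo_tool", "data": {"moves": [0,0,0,0,0,-5,-1,0,0,0,0,0,-5,-1,0,0,0,0,0,0,-1]}}

```text
clock: 17.27
tcp_pos: [587.4, 98.4, 146.1]
eef_rot: [2.108, -2.328, -0.006]
wrist_force: [0.1, -0.3, 0.5]
width: 0.2
```

{"op": "servo_tool", "data": {"moves": [0,0,0,0,6,0,-1,0,0,0,0,6,0,-1]}}

```text
clock: 17.52
tcp_pos: [575.8, 99.7, 146.2]
eef_rot: [2.108, -2.329, -0.004]
wrist_force: [1.1, -0.7, 2.5]
width: 0.1
```

```bash
python3 - <<'E'
from plan import *
o,im=snap('side','s15.png');print(w2b(o['tcp_pos']),o['tcp_pos'],o['wrist_force'],o['width'])
cv2.imwrite('pics/s15c.png',cv2.resize(im[110:220,210:320],None,fx=5.4,fy=5.4,interpolation=cv2.INTER_CUBIC))
o,im=snap('wrist','w15.png')
b=w2b(o['tcp_pos'])[0]
uv=proj('side',b2w([b,b+[0,21,0],b+[0,0,62]]));print(((uv-[210,110]+.5)*5.4-.5).round(0))
E
```

```text
[[  14.98897445 -139.71642283  146.20174954]] [575.813559    99.73485735 146.20174954] [ 1.14360617 -0.7246593   2.48487445] 0.13028535871315078
[[307. 287.]
 [274. 307.]
 [303. 197.]]
```

View pics/s15c.png

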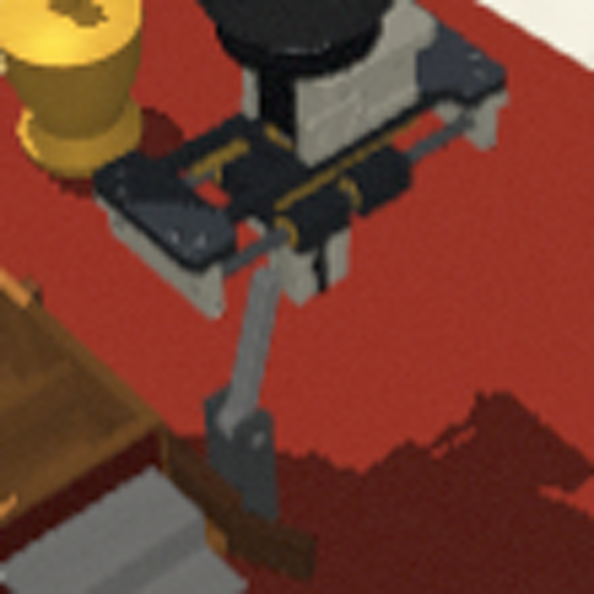

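View pics/w15.png

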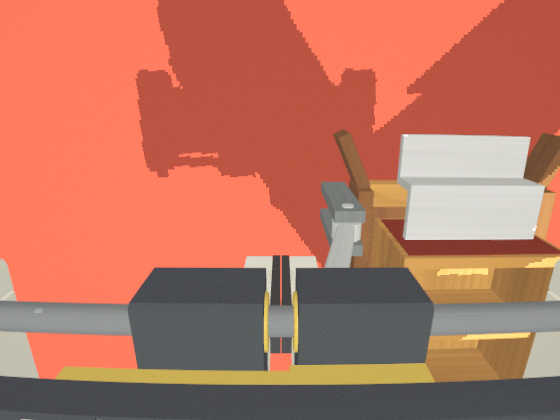

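{"op": "servo_tool", "data": {"moves": [0,0,0,0,9.5,0,-1,0,0,0,0,9.5,0,-1]}}

```text
clock: 17.88
tcp_pos: [556.2, 101.6, 146.1]
eef_rot: [2.108, -2.328, -0.005]
wrist_force: [0.9, 0.4, 2.1]
width: 0.5
```

{"op": "servo_tool", "data": {"moves": [0,0,0,0,7,0,-1,0,0,0,0,7,0,-1,0,0,0,0,7,0.5,-1]}}

```text
clock: 18.25
tcp_pos: [535.3, 103.6, 145.5]
eef_rot: [2.108, -2.328, -0.005]
wrist_force: [1.2, 0.0, 0.0]
width: 0.3
```

{"op": "servo_tool", "data": {"moves": [0,0,0,0,7,2,-1,0,0,0,0,7,2,-1,0,0,0,0,7,2.5,-1]}}

```text
clock: 18.62
tcp_pos: [514.5, 105.8, 138.9]
eef_rot: [2.108, -2.328, -0.005]
wrist_force: [1.9, 0.5, 0.8]
width: 0.2
```

```bash
python3 - <<'E'
from plan import *
o,im=snap('side','s16.png');print(w2b(o['tcp_pos']),o['tcp_pos'],o['wrist_force'],o['width'])
cv2.imwrite('pics/s16c.png',cv2.resize(im[110:220,210:320],None,fx=5.4,fy=5.4,interpolation=cv2.INTER_CUBIC))
E
```

```text
[[ 14.95973269 -78.11141987 138.94595368]] [514.5060817  105.78220983 138.94595368] [1.85358599 0.51713073 0.81409786] 0.2149392025600632
```

View pics/s16c.png

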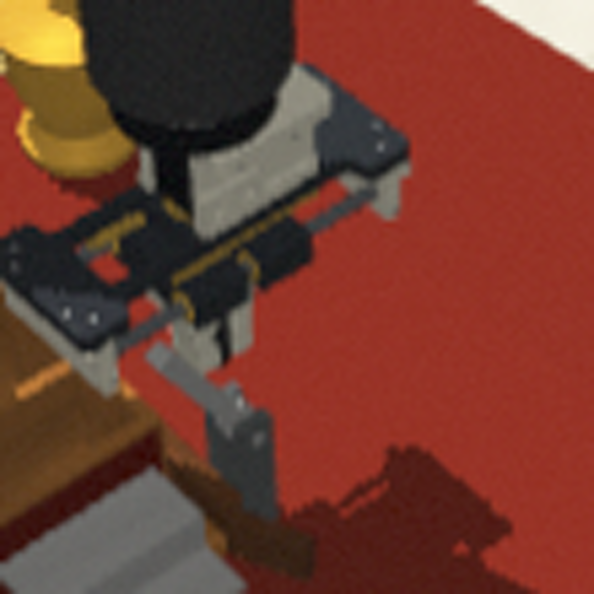

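{"op": "servo_tool", "data": {"moves": [0,0,0,0,6.3,4,-1,0,0,0,0,6.3,4,-1,0,0,0,0,6,4.2,-1,0,0,0,0,5.2,6,-1,0,0,0,0,5.2,6,-1,0,0,0,0,5.2,6,-1]}}

```text
clock: 19.42
tcp_pos: [480.7, 109.2, 108.6]
eef_rot: [2.108, -2.328, -0.005]
wrist_force: [1.3, -0.2, 0.5]
width: 0.5
```

{"op": "servo_tool", "data": {"moves": [0,0,0,0,2.3,6.2,-1,0,0,0,0,2.3,6.2,-1,0,0,0,0,2.0,6.2,-1]}}

```text
clock: 19.8
tcp_pos: [473.9, 109.7, 89.9]
eef_rot: [2.108, -2.328, -0.005]
wrist_force: [-0.3, 0.5, 1.9]
width: 0.1
```

```bash
python3 - <<'E'
from plan import *
o,im=snap('side','s17.png');print(w2b(o['tcp_pos']),o['tcp_pos'],o['wrist_force'],o['width'])
cv2.imwrite('pics/s17c.png',cv2.resize(im[110:240,190:320],None,fx=4.5,fy=4.5,interpolation=cv2.INTER_CUBIC))
E
```

```text
[[ 14.89728468 -37.34890356  89.94746618]] [473.93617966 109.74070505  89.94746618] [-0.34578355  0.53288552  1.91874062] 0.14348237365557118
```

View pics/s17c.png

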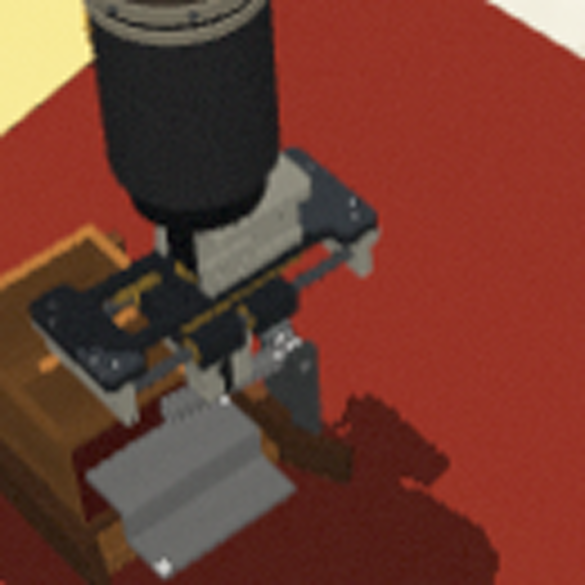

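{"op": "servo_tool", "data": {"moves": [0,0,0,0,1,4,-1,0,0,0,0,0.5,4,-1,0,0,0,0,0,0,-1]}}

```text
clock: 20.23
tcp_pos: [472.7, 110.0, 82.2]
eef_rot: [2.108, -2.328, -0.005]
wrist_force: [-0.3, -0.9, -0.3]
width: 0.7
```

{"op": "servo_tool", "data": {"moves": [0,0,0,0,0,3,-1,0,0,0,0,0,0,-1]}}

```text
clock: 20.48
tcp_pos: [472.8, 110.1, 79.4]
eef_rot: [2.108, -2.328, -0.005]
wrist_force: [-0.7, 0.6, 0.7]
width: 0.2
```

{"op": "servo_tool", "data": {"moves": [0,0,0,0,0,2,-1,0,0,0,0,0,0,-1]}}

```text
clock: 20.72
tcp_pos: [472.9, 110.1, 78.1]
eef_rot: [2.109, -2.328, -0.005]
wrist_force: [-3.6, 1.7, 7.9]
width: 0.4
```

{"op": "servo_tool", "data": {"moves": [0,0,0,0,0,2,-1,0,0,0,0,0,0,-1]}}

```text
clock: 20.98
tcp_pos: [473.0, 110.1, 77.7]
eef_rot: [-2.11, 2.328, 0.004]
wrist_force: [-11.4, -0.9, 27.1]
width: 0.4
```

{"op": "servo_tool", "data": {"moves": [0,0,0,0,0,-5,-1,0,0,0,0,0,-20,-1,0,0,0,5,0,-40,-1,0,0,0,20,0,-50,-1,0,0,0,40,0,-20,-1,0,0,0,50,0,0,-1,0,0,0,30,0,0,-1,0,0,0,0,0,0,-1]}}

```text
clock: 21.98
tcp_pos: [458.3, -36.1, 210.3]
eef_rot: [2.105, -2.331, -0.005]
wrist_force: [1.1, 0.2, -0.1]
width: 0.4
```

```bash
python3 - <<'E'
from plan import *
o,im=snap('side','s18.png');print(w2b(o['tcp_pos']),o['tcp_pos'],o['wrist_force'],o['width'])
cv2.imwrite('pics/s18c.png',cv2.resize(im[130:270,160:300],None,fx=4.2,fy=4.2,interpolation=cv2.INTER_CUBIC))
o,im=snap('wrist','w18.png')
o,im=snap('top','t18.png')
E
```

```text
[[-131.74134582  -36.19398521  210.2570643 ]] [458.32309141 -36.06894232 210.2570643 ] [ 1.13830077  0.1669373  -0.12269112] 0.43892814068588587
```

View pics/s18c.png

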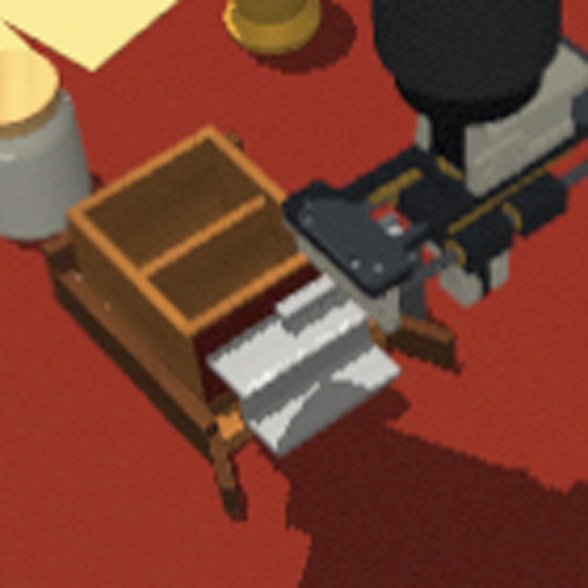

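View pics/w18.png

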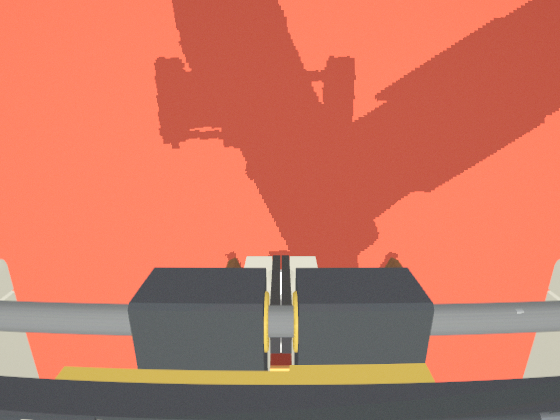

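View pics/t18.png

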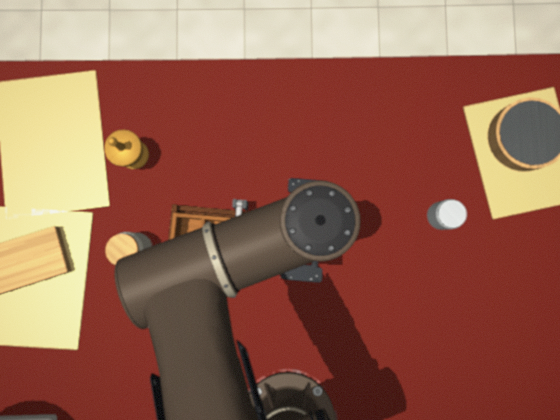

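{"op": "servo_tool", "data": {"moves": [0,0,0,50,-20,-10,-1,0,0,0,50,-30,-10,-1,0,0,0,50,-30,0,-1,0,0,0,50,-30,0,-1,0,0,0,0,0,0,-1]}}

```text
clock: 22.75
tcp_pos: [549.7, -246.6, 227.8]
eef_rot: [2.104, -2.329, -0.007]
wrist_force: [0.9, 0.4, 0.4]
width: 0.5
```

```bash
python3 - <<'E'
from plan import *
o,im=snap('side','s19.png');print(w2b(o['tcp_pos']),o['wrist_force'])
cv2.imwrite('pics/s19c.png',cv2.resize(im[130:270,160:300],None,fx=4.2,fy=4.2,interpolation=cv2.INTER_CUBIC))
o,im=snap('top','t19.png')
cv2.imwrite('pics/t19c.png',cv2.resize(im[160:300,150:370],None,fx=3.6,fy=3.6,interpolation=cv2.INTER_CUBIC))
E
```

```text
[[-332.21456036 -147.91469169  227.77270925]] [0.89694688 0.36209926 0.39013301]
```

View pics/s19c.png

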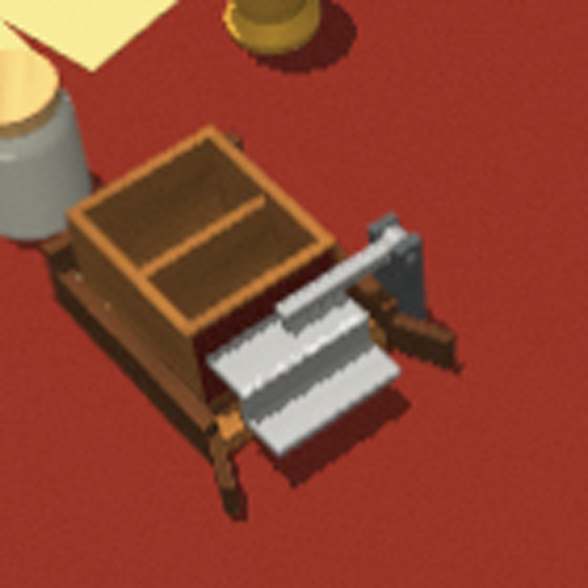

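View pics/t19c.png

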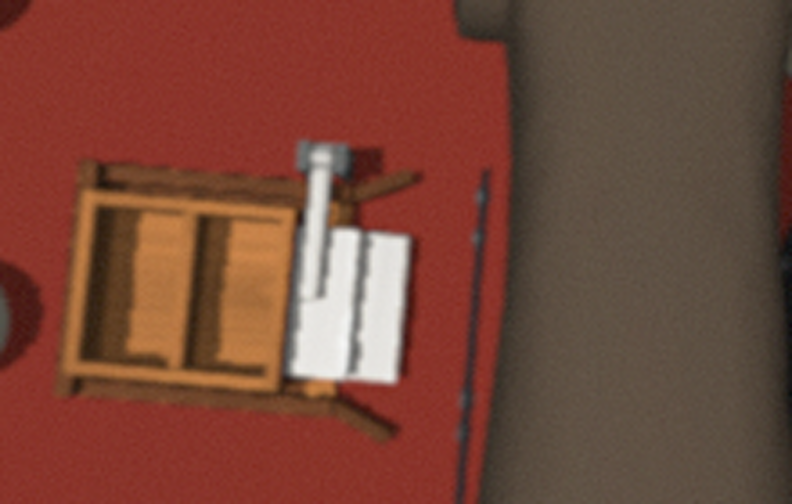

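```bash
python3 - <<'E'
from plan import *
t=lambda p:(np.atleast_2d(np.array(p,float))+.5)/3.6-.5+[150,160]
s=lambda p:(np.atleast_2d(np.array(p,float))+.5)/4.2-.5+[160,130]
P=tri('top',t([[305,297],[324,298]]),'side',s([[279,306],[291,316]]));print('keeper end',w2b(P[:,:3]).round(1),P[:,3])
C=w2b(plane('top',t([[85,190],[62,375],[277,391],[299,207]]),90));print('drawer corners @90',C.round(1).tolist(),C.mean(0))
C=w2b(plane('side',s([[210,127],[70,215],[190,328],[334,240]]),90));print('side',C.round(1).tolist(),C.mean(0))
a=cv2.imread('pics/top0.png').astype(int);b=cv2.imread('pics/t19.png').astype(int)
for n,(u,v) in dict(jar=(127,250),mortar=(126,148),tin=(449,214)).items(): print(n,np.abs(a-b)[v-18:v+18,u-18:u+18].mean())
a=cv2.imread('pics/side0.png').astype(int);b=cv2.imread('pics/s19.png').astype(int)
for n,(u,v) in dict(jar=(165,165),mortar=(224,118),tin=(398,313)).items(): print(n,np.abs(a-b)[v-18:v+18,u-18:u+18].mean())
E
```

```text
keeper end [[20.1  0.4 85.2]
 [ 7.5  0.1 86.5]] [0.34297874 0.09062532]
drawer corners @90 [[171.2, -57.4, 90.0], [173.1, 64.3, 90.0], [32.2, 62.9, 90.0], [29.3, -58.2, 90.0]] [101.45498617   2.92467349  90.        ]
side [[174.1, -57.7, 90.0], [170.5, 59.3, 90.0], [39.6, 55.3, 90.0], [37.1, -58.1, 90.0]] [105.30759702  -0.30522962  90.        ]
jar 1.7880658436213992
mortar 1.9637345679012346
tin 7.614197530864198
jar 2.6430041152263373
mortar 1.7623456790123457
tin 5.105195473251029
```

```bash
python3 - <<'E'
from plan import *
t=lambda p:(np.atleast_2d(np.array(p,float))+.5)/3.6-.5+[150,160]
s=lambda p:(np.atleast_2d(np.array(p,float))+.5)/4.2-.5+[160,130]
a=cv2.imread('pics/s19.png');cv2.imwrite('pics/k19.png',np.vstack([cv2.resize(a[170:215,215:265],None,fx=8,fy=8,interpolation=cv2.INTER_CUBIC)]))
b=cv2.imread('pics/top0.png')[185:245,415:485];c=cv2.imread('pics/t19.png')[185:245,415:485]
cv2.imwrite('pics/tin.png',cv2.resize(np.hstack([b,c]),None,fx=4,fy=4))
# predicted bar outline in side for theta 0 and .1
for th in (0,.05,.1):
    P=[]
    for x in (12,24):
        for r in (25,95): P.append([x,-94+r*np.cos(th)-6*np.sin(th),72+r*np.sin(th)+6*np.cos(th)])
    print(th,((proj('side',b2w(P))-[215,170]+.5)*8-.5).round(0).tolist())
E
```

```text
0 [[269.0, 186.0], [106.0, 292.0], [248.0, 166.0], [85.0, 271.0]]
0.05 [[270.0, 183.0], [106.0, 282.0], [248.0, 163.0], [85.0, 262.0]]
0.1 [[271.0, 181.0], [106.0, 273.0], [249.0, 161.0], [85.0, 252.0]]
```

View pics/k19.png

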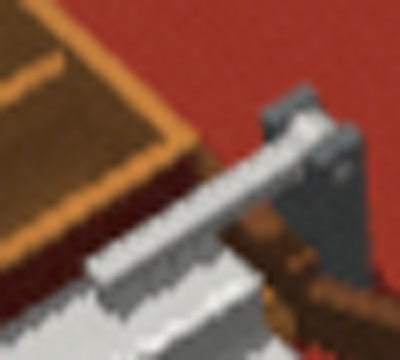

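View pics/tin.png

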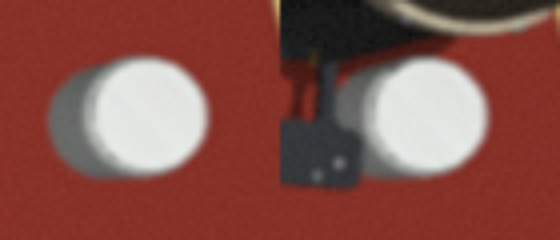

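```bash
python3 - <<'E'
from cell import *
print(get_obs()['clock'],get_obs()['wrist_force'])
print(finish_job())
E
```

```text
22.85 [-0.25133582 -0.10041392 -0.42785553]
the job is handed in; nothing more can be done
None
```

The drawer is back in its bay, flat behind the sill and against the backstop. The keeper bar is down and level behind it. I handed the job in at 22.9 s of the 64 s allowed.

**What I did:**
- With two spread fingers on the lower tread, I pressed to tip the leading end up about 10° (24 mm). I pushed that end over the sill while the pull end stayed on the counter.
- Once the drawer's weight was past the sill, the pull end lifted about 8 mm off the counter. I raised the fingers so the leading end came down onto the deck, then pushed the drawer home until it stopped (23 N).
- With closed fingers I swung the keeper over and pressed it down until it stopped. The fingertips were then at z = 77.7 mm with 27 N, and the bar's top should be at 78 mm when shut. I then backed the arm clear.

**Last checks:**
- **Drawer:** its origin measured at bay x = 101.5 mm from the top camera (home is 102). It sits about 3 mm off centre, within the 8 mm side clearance. After seating, the pull's treads measured at their flat heights.
- **Keeper:** the slope of its edge in the side picture matches an angle of 0.
- **Jar, mortar and tin:** they are in the same places as in the first pictures.

**Disagreements:**
- Combining the side and top cameras put the keeper's end at about z = 85 mm instead of 78. The same measurement also read other known heights a few mm too high, so I trusted the fingertip height and the edge slope.
- The side camera alone put the drawer origin about 3 mm further in, at 105 mm.

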